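Kit the power-stage parts into the bench tray

ROBOT

A 7-joint arm with a two-finger parallel gripper is mounted at the origin on the work surface. World frame = base frame: x ahead of the robot, y to its left, z up, the work surface at z = 0. Lengths are in m, angles in rad, forces in N, time in s.
With the tool pointing down it reaches from about 0.4 to 0.85 m from the base axis. Payload 4.5 kg.
Tool frame: the origin (TCP) lies at the very end of the fingers, on their centre line; the grasp point (between the pads) lies ctrl.hold_point_z behind it (ctrl.hold_point_z is the distance from the TCP to the grasp point, in m); z points along the fingers, y is the direction in which the jaws open and shut (so a half turn about z gives the same grasp; the last joint's range is limited). The gripper opens to 85 mm and grips with 20 to 120 N. Pads are 22 mm wide; open, the fingers measure 114 mm over their backs; the gripper's body (76 mm by 85 mm) begins 54 mm behind the grasp point. The pads swing forward as they close: fully open they stand 13 mm farther back than shut.
Start: joints at [1.171, 0.689, -0.195, 1.565, 0.157, 0.902, -0.215], TCP at [0.263, -0.567, 0.231] pointing down, gripper open.
Joint ranges: [-3.01, 3.01], [-0.46, 2.08], [-1.47, 1.51], [0.13, 2.56], [-1, 4.14], [0.04, 2.09], [-2.66, 2.66]. Speed limits (rad/s): [2.57, 2.57, 3.14, 3.14, 3.14, 3.14, 3.14].

INTERFACE

Orientations are given as a rotation vector (axis times angle).
In Python, from station import monitor, vision, ctrl gives the robot as it stands.
- The arm moves only by the tool servo_tool, never from a script. Its argument "motion" is a list of rows, each an object of numbers: "x", "y", "z": the shift along the tool's x, y, z in m; "rx", "ry", "rz": the turn, a rotation vector about the tool's x, y, z in units of 8 degrees (1.0 is 8 degrees). A call has 1 to 20 rows; each row is the pose to reach, as a shift and turn from the pose commanded when the call began, along the tool's axes at that moment; what a row does not reach only later rows make up. A row lasts 1/10 s, in which the tool goes at most 50 mm and 8.59 degrees, less where a joint would pass 70% of its speed; a pose out of reach is approached as far as the arm can. A call with a gripper value outside its range is refused whole. "gripper" is the finger opening in m, from 0 to 0.0854, set as the call begins (left out, the last holds). The fingers move at their own pace and stop on an object; "squeeze" is the grip in N (left out, the last holds). Time passes only in rows, so rows that repeat a pose let the fingers close. It gives the time, the measured TCP pose, the force and the opening at its end, in the units of the state.
- monitor.state(): the state, without advancing time (a new reading comes with each control period).
- vision.read_camera(name): name is "side" or "top"; returns a dict with "color" (420x560x3 uint8, red, green, blue), "mtx" (3x3 intrinsics, pixels), "world_from_camera" (4x4, takes a point from camera to world coordinates). Camera axes: x right, y up, looking along -z (the intrinsics and any distortion apply to the point x, -y, -z); pixel columns grow to the right and rows downward; lengths in m; the calibration is good to about 2 mm. A picture is of the moment at which its call begins. There is no depth.
- ctrl.sign_off(): hands the job in, once; it reports no verdict.
The state is a dict: "clock": time; "qpos": joint angles; "qd": joint speeds; "effort": joint torques, N m; "tcp_pos": TCP position; "orientation": TCP orientation; "force": force on the tool from outside, world axes, zero at the start; "ft_torque": the same for the moment, N m; "opening": finger opening in m.
Only numpy, scipy, OpenCV 4.12 (cv2) and the standard library are available. Lean on these libraries where they do the work, as an engineer would, in place of code of your own. Each camera call takes 0.05 s, during which the arm holds its last target.

TASK

Kit the black tray for the next power board: put the thick capacitor, the copper choke, the relay and the long heatsink each into the grey insert made for it, standing upright and flat on the floor of its pocket, with the choke over its post. Set each one down gently. The thin capacitor and the short heatsink belong to another job: leave them where they are on the mat.

Things in the scene. Friction and masses are not known exactly. Their poses are not given: they have to be found in the camera images.
- cap_thick_center (a point): the thick capacitor: an upright can, diameter 35 mm, height 48 mm, dark sleeve and bare metal top. Point: its centre, half-way up; z up. Loose, on the mat. Belongs in the round pocket of insert_cap.
- choke_center (a point): the choke: a ring wound with copper, lying flat, outer diameter 46 mm, bore 26 mm, height 26 mm. Point: the middle of the bore, half-way up; z up. Loose, on the mat. Belongs over the post of insert_choke.
- relay_center (a point): the relay: a black block 30 x 30 mm and 36 mm high with small blades standing 8 mm out of its top. Point: the centre of the block, half-way up; x and y along its sides, z up. Loose, on the mat. Belongs in the square pocket of insert_relay.
- sink_long_center (a point): the long heatsink: a bare aluminium extrusion with upright fins, 60 mm long (its x), 30 mm wide (its y), 34 mm high (its z, up). Grip it across the 30 mm width. Point: its centre, half-way up. Loose, on the mat. Belongs in the oblong pocket of insert_sink.
- cap_thin_center (a point): the thin capacitor, not wanted: an upright can like the thick one, diameter 22 mm, height 40 mm. Point: its centre, half-way up. Loose, stays on the mat.
- sink_short_center (a point): the short heatsink, not wanted: like the long one, 36 mm long (its x), 30 mm wide, 34 mm high. Point: its centre, half-way up. Loose, stays on the mat.
- insert_cap: insert, a 92 mm square grey tile with black walls: a plain round pocket: inner diameter 55 mm, wall 3 mm thick and 10 mm high above the pocket floor. Origin: centre of the tile's underside, 5 mm above the table (x across the tray, y along it); the pocket floor is 4 mm above it. Fixed, in a row of four, 100 mm apart, in any order, in a black tray (112 x 416 mm, rim 16 mm high).
- insert_choke: insert, a 92 mm square grey tile with black rim and post: a post in the middle of a low round rim: post diameter 10 mm, 18 mm high above the floor, tapered at the top; rim inner diameter 66 mm, 3 mm thick, 5 mm high. Origin: centre of the tile's underside, 5 mm above the table (x across the tray, y along it); the pocket floor is 4 mm above it. Fixed, in a row of four, 100 mm apart, in any order, in a black tray (112 x 416 mm, rim 16 mm high).
- insert_relay: insert, a 92 mm square grey tile with black walls: a square pocket: inside 48 x 48 mm, wall 3 mm thick and 10 mm high above the pocket floor. Origin: centre of the tile's underside, 5 mm above the table (x across the tray, y along it); the pocket floor is 4 mm above it. Fixed, in a row of four, 100 mm apart, in any order, in a black tray (112 x 416 mm, rim 16 mm high).
- insert_sink: insert, a 92 mm square grey tile with black walls: an oblong pocket: inside 78 mm (along its x) by 48 mm (along its y), wall 3 mm thick and 10 mm high above the pocket floor. Origin: centre of the tile's underside, 5 mm above the table (x across the tray, y along it); the pocket floor is 4 mm above it. Fixed, in a row of four, 100 mm apart, in any order, in a black tray (112 x 416 mm, rim 16 mm high).
Mind the look-alikes: they are no part of the job. What is shaped like the part that bears cap_thin_center but yellow is not meant. What is shaped like the part that bears relay_center but green is not meant.

How it is judged:
By the outcome, as a careful person would: the job done as asked, in the order asked, and still so for the second after the job is handed in, with the robot touching nothing.
It also fails if it takes over 106 s, if anything falls off the work surface, if the arm or the gripper's body presses on something with over 40 N, if the wrist force passes 120 N, or if a joint passes its speed limit or range.

## Working session

There is one attempt and no reset: what is moved stays moved. The work goes in short steps, Python scripts to look and compute and a tool call to move; the robot and the scene stay as the last step left them, time stands still between calls to the robot, and variables do not carry over. Pictures are saved under pics/ and viewed, and the job is handed in when it is done.

Besides the shell and the picture viewer there is one more tool, called after "Request:" as name(argument=value, ...) on one line, values as JSON. servo_tool: Moves the arm, as the interface text tells. Its arguments: {"type":"object","properties":{"motion":{"type":"array","items":{"type":"object","properties":{"x":{"type":"number"},"y":{"type":"number"},"z":{"type":"number"},"rx":{"type":"number"},"ry":{"type":"number"},"rz":{"type":"number"}}}},"gripper":{"type":"number"},"squeeze":{"type":"number"}},"required":["motion"]}

```bash
ls; mkdir -p pics
python3 - <<'E'
from station import monitor, vision, ctrl
import cv2
s=monitor.state(); print({k:s[k] for k in('clock','tcp_pos','orientation','force','opening')}, ctrl.hold_point_z)
for n in('top','side'):
    d=vision.read_camera(n); cv2.imwrite(f'pics/{n}0.png',d['color'][:,:,::-1]); print(n,d['mtx'],d['world_from_camera'],[k for k in d])
E
```

```text
pics
{'clock': 0.0, 'tcp_pos': array([ 0.2623789 , -0.56653341,  0.23044985]), 'orientation': array([-3.06616684e+00, -6.75852559e-01,  8.65049403e-04]), 'force': array([-0.01383491,  0.72696864,  0.21991496]), 'opening': 0.08542630702155773} 0.0187
top [[537.16681081   0.         278.99405368]
 [  0.         537.16681081 202.94021892]
 [  0.           0.           1.        ]] [[-0.02630365  0.99815131 -0.05479121  0.45758999]
 [-0.99949376 -0.02724122 -0.01643568 -0.02556456]
 [-0.01789787  0.05433115  0.99836256  1.43369207]
 [ 0.          0.          0.          1.        ]] ['color', 'mtx', 'world_from_camera']
side [[478.46500453   0.         284.64179801]
 [  0.         478.46500453 218.53017345]
 [  0.           0.           1.        ]] [[ 0.99982803  0.01061072 -0.01520941  0.51446284]
 [-0.01848572  0.63571357 -0.77170366 -0.84881442]
 [ 0.0014805   0.7718521   0.63580039  0.72587013]
 [ 0.          0.          0.          1.        ]] ['color', 'mtx', 'world_from_camera']
```

View pics/top0.png

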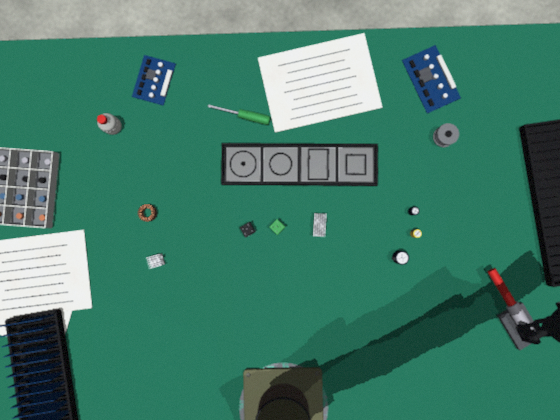

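View pics/side0.png

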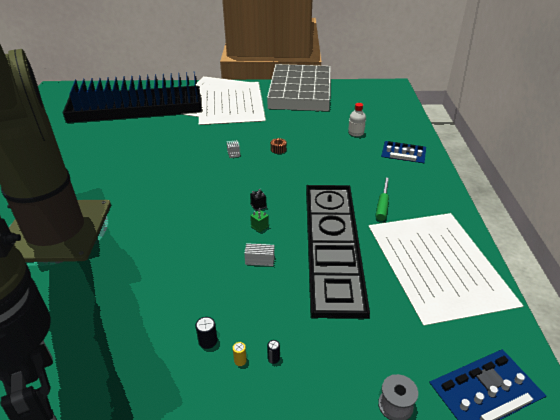

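Run:
```python
import cv2,numpy as np
t=cv2.imread('pics/top0.png'); s=cv2.imread('pics/side0.png')
c=lambda im,x,y,w,h,k:cv2.resize(im[y:y+h,x:x+w],None,fx=k,fy=k,interpolation=cv2.INTER_CUBIC)
a=np.vstack([np.hstack([c(t,130,195,50,40,8),c(t,230,205,50,40,8)]),np.hstack([c(t,300,205,50,40,8),c(t,385,235,50,40,8)])])
cv2.imwrite('pics/cropt.png',a[:600,:800])
cv2.imwrite('pics/cropt.png',cv2.resize(a,(750,600)))
a=np.vstack([np.hstack([c(s,220,130,80,60,5),c(s,235,180,80,60,5)]),np.hstack([c(s,235,220,80,60,5),c(s,190,310,80,60,5)])])
cv2.imwrite('pics/crops.png',a)
cv2.imwrite('pics/tray.png',c(t,215,138,170,55,4.7))
```

```text
(no output)
```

View pics/cropt.png

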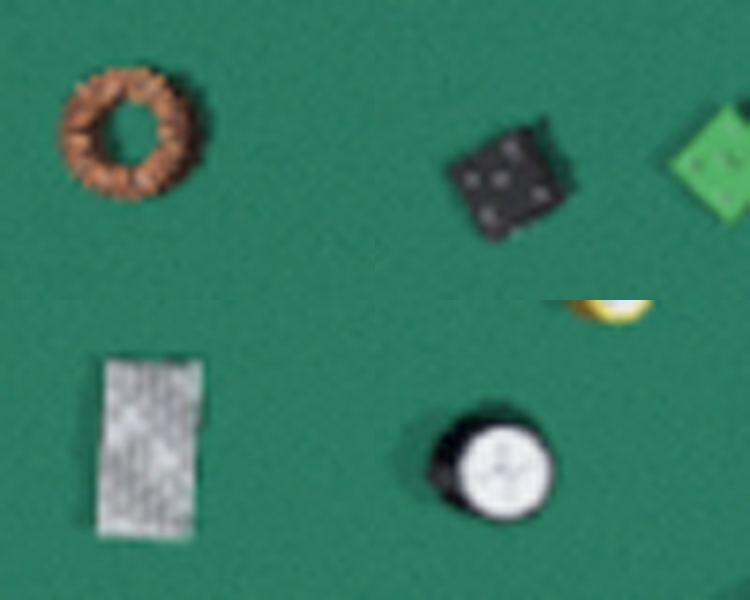

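View pics/crops.png

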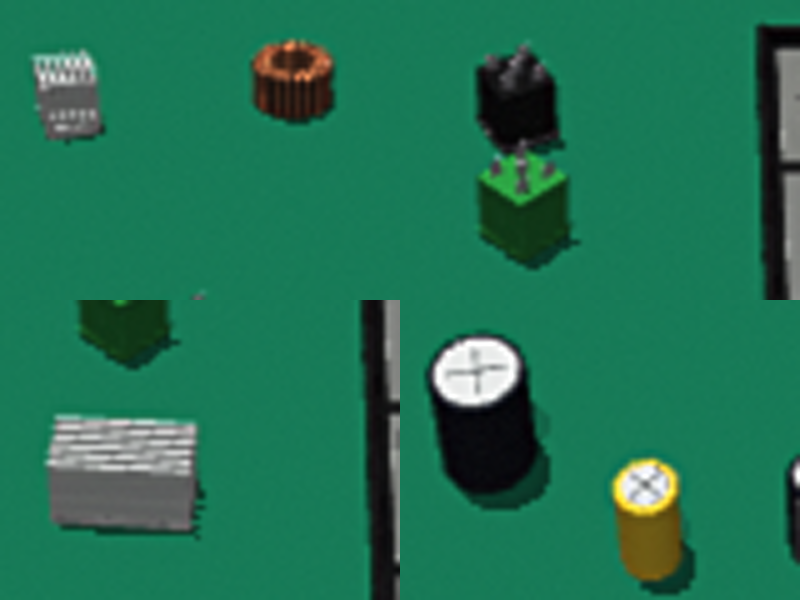

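View pics/tray.png

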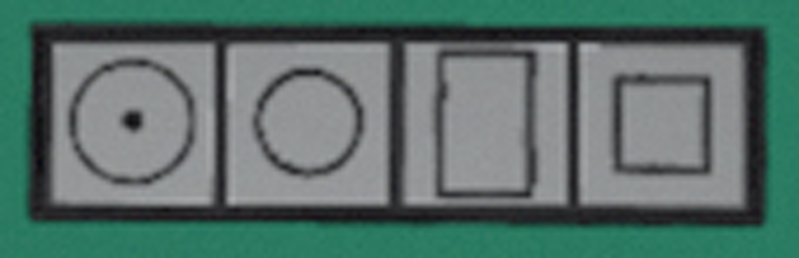

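```bash
cat > h.py <<'E'
import cv2,numpy as np
def ray(d,u,v):
    K=d['mtx'];T=d['world_from_camera']
    p=np.array([(u-K[0,2])/K[0,0],-(v-K[1,2])/K[1,1],-1.0])
    return T[:3,3],T[:3,:3]@p
def toz(d,u,v,z):
    o,r=ray(d,u,v); return o+r*(z-o[2])/r[2]
def obj(img,seed,rad=40,sz=4):
    # non-green (not mat, not shadow) blob next to the seed, upscaled
    x0,y0=max(seed[0]-rad,0),max(seed[1]-rad,0)
    c=img[y0:seed[1]+rad,x0:seed[0]+rad].astype(np.float32)
    c=cv2.resize(c,None,fx=sz,fy=sz,interpolation=cv2.INTER_CUBIC)
    R,G,B=c[...,0],c[...,1],c[...,2]
    m=((G<1.55*np.maximum(R,B*1.0))|(R>90)).astype(np.uint8)
    m=cv2.morphologyEx(m,cv2.MORPH_OPEN,np.ones((3,3),np.uint8))
    n,l,st,ce=cv2.connectedComponentsWithStats(m)
    i=min(range(1,n),key=lambda k:np.hypot(*(ce[k]/sz+[x0,y0]-seed)) if st[k,4]>60 else 1e9)
    cs,_=cv2.findContours((l==i).astype(np.uint8),cv2.RETR_EXTERNAL,cv2.CHAIN_APPROX_NONE)
    h=cv2.convexHull(max(cs,key=cv2.contourArea)).reshape(-1,2).astype(np.float32)
    h=(h+0.5)/sz-0.5+np.array([x0,y0],np.float32)
    M=cv2.moments(h.reshape(-1,1,2)); return np.array([M['m10']/M['m00'],M['m01']/M['m00']]),h,M['m00']
E
cat > m1.py <<'E'
from station import vision,monitor
from h import *
D={n:vision.read_camera(n) for n in('top','side')}
seeds=dict(cap=((402,257),(206,332),.048),choke=((147,213),(279,146),.026),relay=((248,229),(259,201),.036),sink=((320,225),(260,254),.034),thin=((414,211),(273,351),.04),short=((155,261),(233,149),.034))
for k,(a,b,hh) in seeds.items():
    for n,s in(('top',a),('side',b)):
        c,h,A=obj(D[n]['color'],s)
        print(k,n,c.round(2),A,'bbox',h.min(0).round(1),h.max(0).round(1),toz(D[n],*c,hh/2).round(4))
        if n=='top':print('   rect',cv2.minAreaRect(h))
E
python3 m1.py
```

```text
cap top [401.5 256.5] 6360.0625 bbox [361.6 216.6] [441.4 296.4] [ 0.3866 -0.3176  0.024 ]
   rect ((401.5, 256.5), (79.75, 79.75), 90.0)
cap side [205.5 331.5] 6360.0625 bbox [165.6 291.6] [245.4 371.4] [ 0.3835 -0.313   0.024 ]
choke top [146.5 212.5] 6360.0625 bbox [106.6 172.6] [186.4 252.4] [0.5197 0.3506 0.013 ]
   rect ((146.5, 212.5), (79.75, 79.75), 90.0)
choke side [278.5 145.5] 6360.0625 bbox [238.6 105.6] [318.4 185.4] [0.52  0.347 0.013]
relay top [247.5 228.5] 6360.0625 bbox [207.6 188.6] [287.4 268.4] [0.4701 0.0825 0.018 ]
   rect ((247.5, 228.5), (79.75, 79.75), 90.0)
relay side [258.5 200.5] 6360.0625 bbox [218.6 160.6] [298.4 240.4] [0.4689 0.0806 0.018 ]
sink top [319.5 224.5] 6360.0625 bbox [279.6 184.6] [359.4 264.4] [ 0.4756 -0.1074  0.017 ]
   rect ((319.5, 224.5), (79.75, 79.75), 90.0)
sink side [259.5 253.5] 6360.0625 bbox [219.6 213.6] [299.4 293.4] [ 0.4754 -0.1052  0.017 ]
thin top [413.5 210.5] 6360.0625 bbox [373.6 170.6] [453.4 250.4] [ 0.5057 -0.3544  0.02  ]
   rect ((413.5, 210.5), (79.75, 79.75), 90.0)
thin side [272.5 350.5] 6360.0625 bbox [232.6 310.6] [312.4 390.4] [ 0.5036 -0.3524  0.02  ]
short top [154.5 260.5] 6360.0625 bbox [114.6 220.6] [194.4 300.4] [0.3923 0.33   0.017 ]
   rect ((154.5, 260.5), (79.75, 79.75), 90.0)
short side [232.5 148.5] 6360.0625 bbox [192.6 108.6] [272.4 188.4] [0.3895 0.326  0.017 ]
```

Run:
```python
import cv2
for n,ps in(('top',[(200,300),(254,222),(248,229),(396,262),(402,257),(397,248),(452,300),(147,207),(320,225)]),('side',[(240,300),(220,345),(206,345),(259,203),(269,209),(260,262),(273,255),(279,150)])):
    im=cv2.imread(f'pics/{n}0.png')[...,::-1]
    for x,y in ps: print(n,x,y,im[y,x])
```

```text
top 200 300 [ 40 123  97]
top 254 222 [ 41 121  98]
top 248 229 [52 52 56]
top 396 262 [17 26 30]
top 402 257 [202 206 212]
top 397 248 [ 37 120  95]
top 452 300 [16 50 39]
top 147 207 [158 113  84]
top 320 225 [183 187 190]
side 240 300 [ 23 123  87]
side 220 345 [ 23 118  83]
side 206 345 [ 7  7 12]
side 259 203 [ 9 11  9]
side 269 209 [ 23 124  88]
side 260 262 [92 94 94]
side 273 255 [87 85 85]
side 279 150 [57 33 23]
```

Mat and its shadow have G/R of about 3; the parts are below 1.6. I'll use G/R.

```bash
sed -i "s/m=((G<1.55.*/m=((G+4)<1.9*(R+4)).astype(np.uint8)/" h.py
cat >> m1.py <<'E'
vis=[]
for n,i in(('top',0),('side',1)):
    for k,v in list(seeds.items())[:4]:
        c,h,A=obj(D[n]['color'],v[i]); x0,y0=v[i][0]-25,v[i][1]-25
        im=cv2.resize(D[n]['color'][y0:y0+50,x0:x0+50][...,::-1],None,fx=4,fy=4,interpolation=cv2.INTER_CUBIC)
        cv2.polylines(im,[((h-[x0,y0]+.5)*4).astype(int).reshape(-1,1,2)],True,(0,0,255)); vis.append(im)
cv2.imwrite('pics/hull.png',np.vstack([np.hstack(vis[:4]),np.hstack(vis[4:])]))
E
python3 m1.py
```

```text
cap top [400.47 257.21] 180.03125 bbox [391.4 250.6] [408.6 264.4] [ 0.3849 -0.3149  0.024 ]
   rect ((400.60003662109375, 256.8000183105469), (16.21149253845215, 13.751816749572754), 26.56505012512207)
cap side [206.22 331.99] 524.8125 bbox [195.4 316.6] [216.6 347.9] [ 0.3849 -0.3141  0.024 ]
choke top [146.74 212.38] 291.125 bbox [136.9 203.4] [156.9 221.6] [0.52  0.35  0.013]
   rect ((146.875, 212.5), (18.25, 20.0), 90.0)
choke side [278.1 145.4] 228.84375 bbox [269.9 137.4] [286.4 153.4] [0.5188 0.3476 0.013 ]
relay top [247.16 229.24] 151.9375 bbox [239.4 221.6] [254.9 236.9] [0.4682 0.0835 0.018 ]
   rect ((247.26426696777344, 229.3330841064453), (12.692950248718262, 12.70960807800293), 60.01836013793945)
relay side [258.13 201.99] 330.125 bbox [250.4 188.6] [266.1 218.1] [0.4682 0.0746 0.018 ]
sink top [319.37 224.46] 334.21875 bbox [312.1 212.1] [326.6 236.9] [ 0.4757 -0.107   0.017 ]
   rect ((319.3329772949219, 224.3805389404297), (13.952360153198242, 24.828216552734375), 3.8140745162963867)
sink side [259.18 254.2 ] 651.71875 bbox [243.9 242.6] [274.1 265.9] [ 0.4748 -0.1073  0.017 ]
thin top [413.75 210.51] 72.3125 bbox [408.4 206.1] [418.9 214.6] [ 0.5057 -0.3551  0.02  ]
   rect ((413.625, 210.375), (8.5, 10.5), 90.0)
thin side [273.28 351.13] 238.0625 bbox [267.4 339.6] [278.9 362.9] [ 0.5049 -0.3537  0.02  ]
short top [154.9  260.61] 231.75 bbox [145.1 252.9] [164.6 268.6] [0.392  0.3289 0.017 ]
   rect ((155.033203125, 260.62451171875), (13.575599670410156, 17.988073348999023), 75.0685806274414)
short side [233.05 148.53] 208.15625 bbox [226.1 139.6] [239.9 157.4] [0.3911 0.3258 0.017 ]
```

View pics/hull.png

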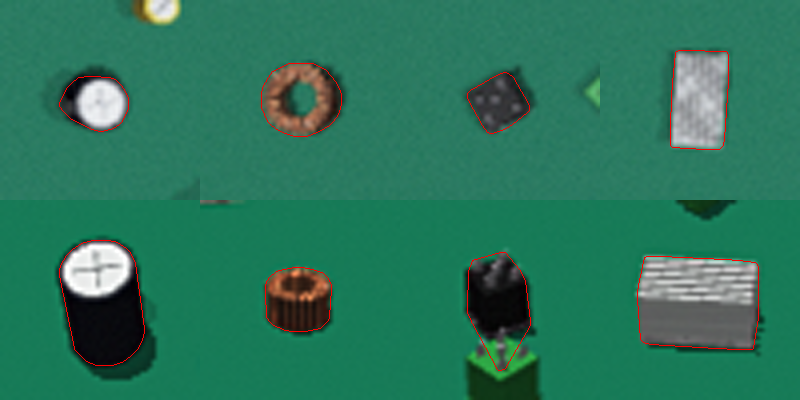

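```bash
cat > m2.py <<'E'
from station import vision,monitor
from h import *
D={n:vision.read_camera(n) for n in('top','side')}
for n,box in(('top',(210,132,390,198)),('side',(290,175,380,325))):
    x0,y0,x1,y1=box; c=cv2.resize(D[n]['color'][y0:y1,x0:x1].astype(np.float32),None,fx=4,fy=4,interpolation=cv2.INTER_CUBIC)
    m=((c[...,1]+4)<1.9*(c[...,0]+4)).astype(np.uint8)
    cs,_=cv2.findContours(m,cv2.RETR_EXTERNAL,cv2.CHAIN_APPROX_NONE)
    h=cv2.convexHull(max(cs,key=cv2.contourArea)).reshape(-1,2); h=(h+.5)/4-.5+[x0,y0]
    q=np.array([toz(D[n],*p,.008)[:2] for p in h])
    r=cv2.minAreaRect((q*1000).astype(np.float32)); print(n,'tray rect mm',r)
    # grey tile regions / enclosed pockets
    g=((c.min(-1)>75)).astype(np.uint8)
    k,l,st,ce=cv2.connectedComponentsWithStats(g,connectivity=4)
    for i in range(1,k):
        if st[i,4]>600 and st[i,2]<200:
            u=(ce[i]+.5)/4-.5+[x0,y0]; 
            print('  ',u.round(1),st[i],toz(D[n],*u,.009).round(4))
def yaw(n,seed,z):
    c,h,A=obj(D[n]['color'],seed); q=np.array([toz(D[n],*p,z)[:2] for p in h])*1000
    return cv2.minAreaRect(q.astype(np.float32))
print('relay',yaw('top',(248,229),.018)); print('sink',yaw('top',(320,225),.017))
E
python3 m2.py
```

```text
top tray rect mm ((638.63916015625, -57.97654724121094), (417.2944641113281, 113.42662811279297), 87.9850082397461)
   [280. 164.] [  211    59   142   141 18760] [ 0.6396 -0.0075  0.009 ]
   [317.8 164. ] [  361    59   143   141 18562] [ 0.6367 -0.1082  0.009 ]
   [355.4 164.2] [  511    59   144   143 18930] [ 0.6333 -0.2079  0.009 ]
   [243. 164.] [   62    60   143   140 18856] [0.6424 0.0913 0.009 ]
side tray rect mm ((638.2474975585938, -57.617584228515625), (430.4466247558594, 112.47147369384766), 88.15682220458984)
   [329.1 202. ] [  81   59  157   93 6456] [0.6422 0.0833 0.009 ]
   [329.1 199.8] [ 106   72  105   58 4274] [0.643  0.0923 0.009 ]
   [331.4 228.8] [  87  158  167  105 9402] [ 0.6383 -0.0175  0.009 ]
   [331.8 225.1] [ 123  179   91   47 3295] [ 0.6404 -0.0045  0.009 ]
   [375.4 231.3] [ 314  193   46   93 2368] [ 0.738  -0.0281  0.009 ]
   [333.5 262. ] [  91  271  183  122 7026] [ 0.6326 -0.1255  0.009 ]
   [334.6 255.2] [ 108  299  146   49 6804] [ 0.637 -0.105  0.009]
   [337.6 294.3] [   97   400   197   143 15147] [ 0.632 -0.216  0.009]
   [337.9 290.5] [ 144  432  100   61 5409] [ 0.6335 -0.2059  0.009 ]
relay ((468.1187744140625, 82.73765563964844), (33.59102249145508, 34.36601257324219), 28.464136123657227)
sink ((475.98687744140625, -106.98646545410156), (36.80625915527344, 65.2058334350586), 84.81175994873047)
```

```bash
cat > go.py <<'E'
import sys,numpy as np
from scipy.spatial.transform import Rotation as Ro
from station import monitor
s=monitor.state(); R=Ro.from_rotvec(s['orientation']); p=np.array(s['tcp_pos'])
psi=np.degrees(np.arctan2(R.as_matrix()[1,0],R.as_matrix()[0,0]))
print('t',round(s['clock'],2),'p',p.round(4),'psi',psi.round(2),'f',np.round(s['force'],1),'open',round(s['opening'],4),'q',np.round(s['qpos'],2))
a=[float(v) for v in sys.argv[1:]]
for i in range(0,len(a),4):
    G=Ro.from_euler('z',a[i+3],degrees=True)*Ro.from_rotvec([np.pi,0,0])
    print('goal',a[i:i+4],'xyz',R.inv().apply(np.array(a[i:i+3])-p).round(4),'r/8deg',(np.degrees((R.inv()*G).as_rotvec())/8).round(2))
E
python3 go.py .385 -.3145 .13 -2  .385 -.3145 .012 -2
```

```text
t 0.4 p [ 0.2627 -0.567   0.2312] psi 24.86 f [-1.  -0.3 -0.6] open 0.0853 q [ 1.17  0.69 -0.19  1.57  0.16  0.9  -0.22]
goal [0.385, -0.3145, 0.13, -2.0] xyz [ 0.2171 -0.1777  0.1012] r/8deg [-0.    0.    3.36]
goal [0.385, -0.3145, 0.012, -2.0] xyz [ 0.2171 -0.1777  0.2192] r/8deg [-0.    0.    3.36]
```

Request:
servo_tool(motion=[{"x": 0.03, "y": -0.025, "z": 0.014, "rz": 0.5}, {"x": 0.066, "y": -0.054, "z": 0.031, "rz": 1.0}, {"x": 0.102, "y": -0.084, "z": 0.048, "rz": 1.6}, {"x": 0.138, "y": -0.113, "z": 0.065, "rz": 2.1}, {"x": 0.174, "y": -0.142, "z": 0.081, "rz": 2.7}, {"x": 0.203, "y": -0.166, "z": 0.095, "rz": 3.1}, {"x": 0.217, "y": -0.178, "z": 0.101, "rz": 3.36}, {"x": 0.217, "y": -0.178, "z": 0.101, "rz": 3.36}, {"x": 0.217, "y": -0.178, "z": 0.101, "rz": 3.36}], gripper=0.06, squeeze=40)

```text
validation failed for argument at $.mo...
```

```bash
python3 go.py .385 -.3145 .012 -2
python3 - <<'E'
from station import vision
import cv2,numpy as np
t=vision.read_camera('top')['color'];s=vision.read_camera('side')['color']
c=lambda im,x,y,w,h,k:cv2.resize(im[y:y+h,x:x+w],None,fx=k,fy=k,interpolation=cv2.INTER_CUBIC)
cv2.imwrite('pics/a1.png',np.hstack([c(t,340,180,130,130,3),c(s,140,260,150,150,2.6)])[...,::-1])
E
```

```text
t 0.4 p [ 0.2627 -0.567   0.2312] psi 24.86 f [-1.  -0.3 -0.6] open 0.0853 q [ 1.17  0.69 -0.19  1.57  0.16  0.9  -0.22]
goal [0.385, -0.3145, 0.012, -2.0] xyz [ 0.2171 -0.1777  0.2192] r/8deg [-0.    0.    3.36]
```

View pics/a1.png

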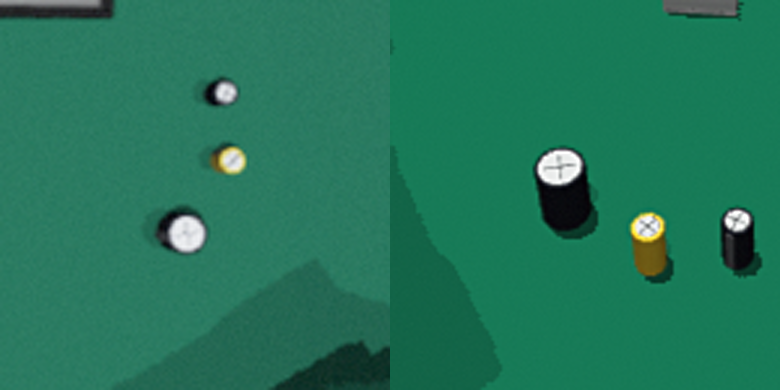

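The crop shows the thick can (top 402,257) as the widest black one; the yellow can (417,233) and thin black can (414,211) are clearly smaller. The move was refused, so I'll try it in short form with all fields.

Request:
servo_tool(motion=[{"x": 0.03, "y": -0.025, "z": 0.014, "rx": 0, "ry": 0, "rz": 0.5}, {"x": 0.066, "y": -0.054, "z": 0.031, "rx": 0, "ry": 0, "rz": 1.0}], gripper=0.06, squeeze=40)

```text
clock: 0.7
tcp_pos: [0.2992, -0.4921, 0.2005]
orientation: [3.106, 0.448, 0.001]
force: [2.0, 0.2, 0.0]
opening: 0.0606
```

```bash
python3 go.py .385 -.3145 .13 -2
```

```text
t 0.7 p [ 0.2992 -0.4921  0.2005] psi 16.4 f [2.  0.2 0. ] open 0.0606 q [ 1.03  0.66 -0.14  1.76  0.13  0.73 -0.47]
goal [0.385, -0.3145, 0.13, -2.0] xyz [ 0.1324 -0.1464  0.07  ] r/8deg [ 0.03 -0.01  2.3 ]
```

Request:
servo_tool(motion=[{"x": 0.025, "y": -0.027, "z": 0.013, "rx": 0, "ry": 0, "rz": 0.5}, {"x": 0.055, "y": -0.06, "z": 0.028, "rx": 0, "ry": 0, "rz": 1.0}, {"x": 0.085, "y": -0.095, "z": 0.045, "rx": 0, "ry": 0, "rz": 1.6}, {"x": 0.115, "y": -0.128, "z": 0.06, "rx": 0, "ry": 0, "rz": 2.1}, {"x": 0.132, "y": -0.146, "z": 0.07, "rx": 0, "ry": 0, "rz": 2.3}, {"x": 0.132, "y": -0.146, "z": 0.07, "rx": 0, "ry": 0, "rz": 2.3}, {"x": 0.132, "y": -0.146, "z": 0.07, "rx": 0, "ry": 0, "rz": 2.3}])

```text
clock: 1.4
tcp_pos: [0.3843, -0.3123, 0.1303]
orientation: [3.141, -0.04, 0.0]
force: [-0.6, -0.5, 1.0]
opening: 0.06
```

```bash
cat > look.py <<'E'
import sys
from station import vision
import cv2,numpy as np
# name tx ty sx sy half
n,tx,ty,sx,sy,hf=sys.argv[1],*map(int,sys.argv[2:])
o=[]
for k,x,y in(('top',tx,ty),('side',sx,sy)):
    im=vision.read_camera(k)['color'];x0=max(x-hf,0);y0=max(y-hf,0);x0=min(x0,560-2*hf);y0=min(y0,420-2*hf)
    o.append(cv2.resize(im[y0:y0+2*hf,x0:x0+2*hf],(390,390),interpolation=cv2.INTER_CUBIC))
cv2.imwrite(f'pics/{n}.png',np.hstack(o)[...,::-1])
E
python3 go.py .385 -.3145 .012 -2; python3 look.py b1 402 240 206 320 60
```

```text
t 1.4 p [ 0.3843 -0.3123  0.1303] psi -1.44 f [-0.6 -0.5  1. ] open 0.06 q [ 0.59  0.69 -0.    2.05  0.    0.4  -1.01]
goal [0.385, -0.3145, 0.012, -2.0] xyz [0.0007 0.0021 0.1183] r/8deg [ 0.   -0.    0.07]
```

View pics/b1.png

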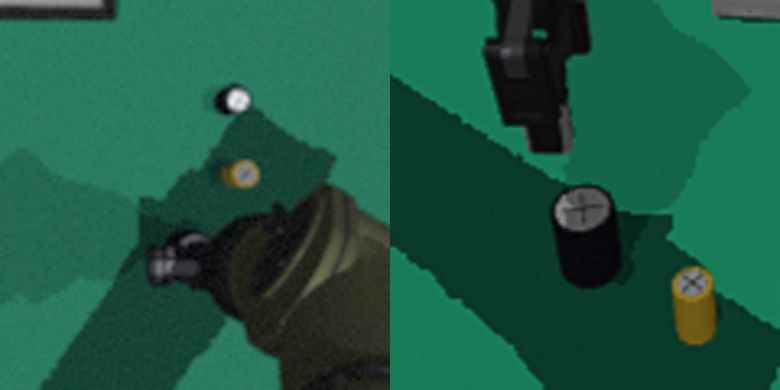

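Request:
servo_tool(motion=[{"x": 0.001, "y": 0.002, "z": 0.03, "rx": 0, "ry": 0, "rz": 0}, {"x": 0.001, "y": 0.002, "z": 0.065, "rx": 0, "ry": 0, "rz": 0}, {"x": 0.001, "y": 0.002, "z": 0.095, "rx": 0, "ry": 0, "rz": 0}, {"x": 0.001, "y": 0.002, "z": 0.112, "rx": 0, "ry": 0, "rz": 0}, {"x": 0.001, "y": 0.002, "z": 0.118, "rx": 0, "ry": 0, "rz": 0}, {"x": 0.001, "y": 0.002, "z": 0.118, "rx": 0, "ry": 0, "rz": 0}])

```text
clock: 2.1
tcp_pos: [0.3843, -0.3155, 0.0121]
orientation: [3.141, -0.045, -0.001]
force: [0.2, 0.4, -0.4]
opening: 0.0603
```

```bash
python3 go.py .385 -.3145 .012 -2; python3 look.py b2 402 240 206 320 60
```

```text
t 2.1 p [ 0.3843 -0.3155  0.0121] psi -1.66 f [ 0.2  0.4 -0.4] open 0.0603 q [ 0.6   0.92 -0.    2.09  0.01  0.13 -1.02]
goal [0.385, -0.3145, 0.012, -2.0] xyz [ 0.0007 -0.001   0.0001] r/8deg [0.   0.   0.04]
```

View pics/b2.png

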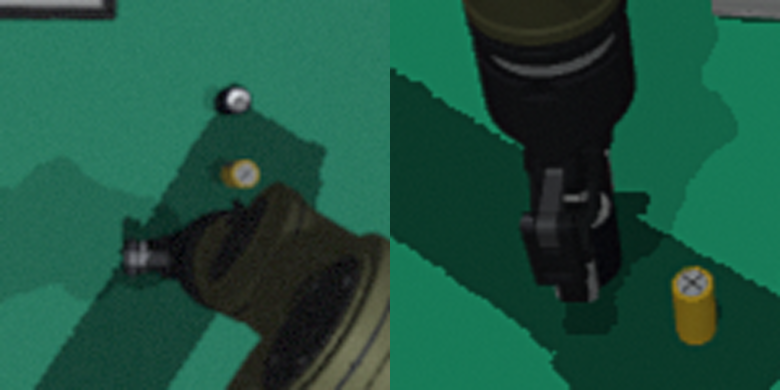

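Request:
servo_tool(motion=[{"x": 0, "y": 0, "z": 0, "rx": 0, "ry": 0, "rz": 0}, {"x": 0, "y": 0, "z": 0, "rx": 0, "ry": 0, "rz": 0}, {"x": 0, "y": 0, "z": 0, "rx": 0, "ry": 0, "rz": 0}, {"x": 0, "y": 0, "z": 0, "rx": 0, "ry": 0, "rz": 0}, {"x": 0, "y": 0, "z": 0, "rx": 0, "ry": 0, "rz": 0}], gripper=0.02, squeeze=40)

```text
clock: 2.7
tcp_pos: [0.3853, -0.3149, 0.0134]
orientation: [3.14, -0.042, 0.002]
force: [-0.2, 0.2, 5.4]
opening: 0.0341
```

Request:
servo_tool(motion=[{"x": 0, "y": 0, "z": -0.005, "rx": 0, "ry": 0, "rz": 0}, {"x": 0, "y": 0, "z": -0.02, "rx": 0, "ry": 0, "rz": 0}, {"x": 0, "y": 0, "z": -0.045, "rx": 0, "ry": 0, "rz": 0}, {"x": 0, "y": 0, "z": -0.07, "rx": 0, "ry": 0, "rz": 0}, {"x": 0, "y": 0, "z": -0.08, "rx": 0, "ry": 0, "rz": 0}, {"x": 0, "y": 0, "z": -0.08, "rx": 0, "ry": 0, "rz": 0}])

```text
clock: 3.3
tcp_pos: [0.3856, -0.315, 0.0937]
orientation: [3.139, -0.042, 0.004]
force: [0.3, -0.7, -0.8]
opening: 0.0339
```

```bash
python3 go.py .64 -.0075 .09 -2;  python3 look.py b3 402 240 206 300 60
```

```text
t 3.3 p [ 0.3856 -0.315   0.0937] psi -1.54 f [ 0.3 -0.7 -0.8] open 0.0339 q [ 0.59  0.76 -0.    2.07  0.01  0.31 -1.01]
goal [0.64, -0.0075, 0.09, -2.0] xyz [ 0.246  -0.3142  0.0038] r/8deg [ 0.01 -0.02  0.06]
```

View pics/b3.png

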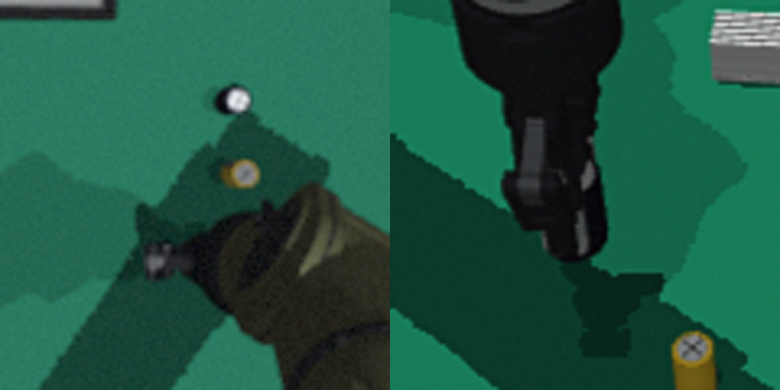

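Request:
servo_tool(motion=[{"x": 0.007, "y": -0.009, "z": 0, "rx": 0, "ry": 0, "rz": 0}, {"x": 0.025, "y": -0.031, "z": 0, "rx": 0, "ry": 0, "rz": 0}, {"x": 0.049, "y": -0.063, "z": 0, "rx": 0, "ry": 0, "rz": 0}, {"x": 0.074, "y": -0.094, "z": 0, "rx": 0, "ry": 0, "rz": 0}, {"x": 0.098, "y": -0.126, "z": 0, "rx": 0, "ry": 0, "rz": 0}, {"x": 0.123, "y": -0.157, "z": 0, "rx": 0, "ry": 0, "rz": 0}, {"x": 0.148, "y": -0.189, "z": 0, "rx": 0, "ry": 0, "rz": 0}, {"x": 0.172, "y": -0.22, "z": 0, "rx": 0, "ry": 0, "rz": 0}, {"x": 0.197, "y": -0.251, "z": 0, "rx": 0, "ry": 0, "rz": 0}, {"x": 0.221, "y": -0.283, "z": 0, "rx": 0, "ry": 0, "rz": 0}, {"x": 0.24, "y": -0.306, "z": 0, "rx": 0, "ry": 0, "rz": 0}, {"x": 0.246, "y": -0.314, "z": 0.003, "rx": 0, "ry": 0, "rz": 0}, {"x": 0.246, "y": -0.314, "z": 0.004, "rx": 0, "ry": 0, "rz": 0}, {"x": 0.246, "y": -0.314, "z": 0.004, "rx": 0, "ry": 0, "rz": 0}, {"x": 0.246, "y": -0.314, "z": 0.004, "rx": 0, "ry": 0, "rz": 0}])

```text
clock: 4.9
tcp_pos: [0.6377, -0.0096, 0.0879]
orientation: [3.139, -0.047, -0.003]
force: [0.3, 0.3, -1.0]
opening: 0.0341
```

```bash
python3 go.py .64 -.0075 .0224 -2;  python3 look.py b4 281 163 331 210 60
```

```text
t 4.9 p [ 0.6377 -0.0096  0.0879] psi -1.71 f [ 0.3  0.3 -1. ] open 0.0341 q [-0.13  0.89  0.13  1.64 -0.17  0.62 -1.51]
goal [0.64, -0.0075, 0.0224, -2.0] xyz [ 0.0023 -0.0023  0.0655] r/8deg [0.01 0.02 0.04]
```

View pics/b4.png

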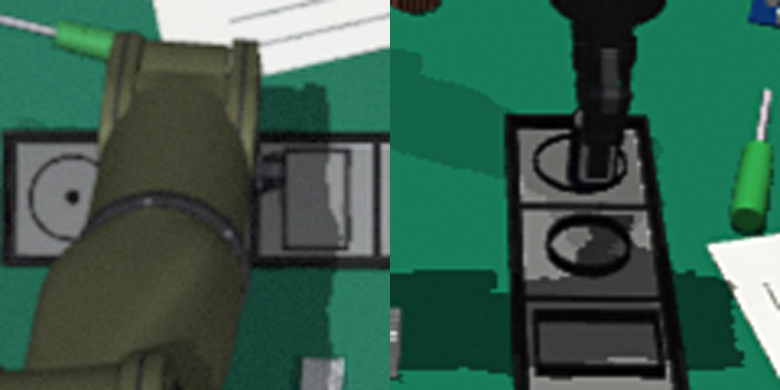

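Request:
servo_tool(motion=[{"x": 0.002, "y": -0.002, "z": 0.012, "rx": 0, "ry": 0, "rz": 0}, {"x": 0.002, "y": -0.002, "z": 0.03, "rx": 0, "ry": 0, "rz": 0}, {"x": 0.002, "y": -0.002, "z": 0.045, "rx": 0, "ry": 0, "rz": 0}, {"x": 0.002, "y": -0.002, "z": 0.053, "rx": 0, "ry": 0, "rz": 0}, {"x": 0.002, "y": -0.002, "z": 0.057, "rx": 0, "ry": 0, "rz": 0}, {"x": 0.002, "y": -0.002, "z": 0.059, "rx": 0, "ry": 0, "rz": 0}, {"x": 0.002, "y": -0.002, "z": 0.0605, "rx": 0, "ry": 0, "rz": 0}, {"x": 0.002, "y": -0.002, "z": 0.062, "rx": 0, "ry": 0, "rz": 0}])

```text
clock: 5.8
tcp_pos: [0.6418, -0.0053, 0.0267]
orientation: [3.141, -0.042, 0.002]
force: [0.4, -0.3, -1.1]
opening: 0.0344
```

```bash
python3 go.py .64 -.0075 .0224 -2;  python3 look.py b5 281 163 331 210 60
```

```text
t 5.8 p [ 0.6418 -0.0053  0.0267] psi -1.55 f [ 0.4 -0.3 -1.1] open 0.0344 q [-0.12  0.99  0.11  1.64 -0.18  0.52 -1.5 ]
goal [0.64, -0.0075, 0.0224, -2.0] xyz [-0.0017  0.0023  0.0043] r/8deg [ 0.   -0.01  0.06]
```

View pics/b5.png

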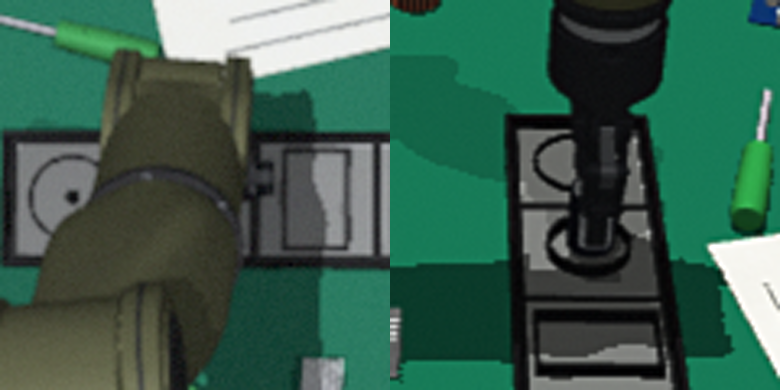

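Request:
servo_tool(motion=[{"x": -0.001, "y": 0.001, "z": 0.001, "rx": 0, "ry": 0, "rz": 0}, {"x": -0.001, "y": 0.001, "z": 0.002, "rx": 0, "ry": 0, "rz": 0}, {"x": -0.001, "y": 0.001, "z": 0.003, "rx": 0, "ry": 0, "rz": 0}, {"x": -0.001, "y": 0.001, "z": 0.0035, "rx": 0, "ry": 0, "rz": 0}])

```text
clock: 6.3
tcp_pos: [0.6402, -0.0062, 0.0227]
orientation: [3.141, -0.042, -0.0]
force: [0.6, -1.1, -0.2]
opening: 0.034
```

```bash
python3 go.py
```

```text
t 6.3 p [ 0.6402 -0.0062  0.0227] psi -1.55 f [ 0.6 -1.1 -0.2] open 0.034 q [-0.12  0.99  0.11  1.65 -0.18  0.51 -1.5 ]
```

Request:
servo_tool(motion=[{"x": 0, "y": 0, "z": 0.0004, "rx": 0, "ry": 0, "rz": 0}, {"x": 0, "y": 0, "z": 0.0008, "rx": 0, "ry": 0, "rz": 0}, {"x": 0, "y": 0, "z": 0.0008, "rx": 0, "ry": 0, "rz": 0}])

```text
clock: 6.6
tcp_pos: [0.6402, -0.0061, 0.0225]
orientation: [-3.141, 0.042, -0.0]
force: [-2.0, -0.7, 5.6]
opening: 0.0342
```

Contact (5.6 N). Release slowly.

Request:
servo_tool(motion=[{"x": 0, "y": 0, "z": 0, "rx": 0, "ry": 0, "rz": 0}, {"x": 0, "y": 0, "z": 0, "rx": 0, "ry": 0, "rz": 0}, {"x": 0, "y": 0, "z": 0, "rx": 0, "ry": 0, "rz": 0}], gripper=0.055)

```text
clock: 6.9
tcp_pos: [0.6403, -0.0062, 0.0218]
orientation: [3.141, -0.042, 0.0]
force: [0.5, 0.2, -0.0]
opening: 0.055
```

Request:
servo_tool(motion=[{"x": 0, "y": 0, "z": -0.01, "rx": 0, "ry": 0, "rz": 0}, {"x": 0, "y": 0, "z": -0.03, "rx": 0, "ry": 0, "rz": 0}, {"x": 0, "y": 0, "z": -0.06, "rx": 0, "ry": 0, "rz": 0}, {"x": 0, "y": 0, "z": -0.09, "rx": 0, "ry": 0, "rz": 0}, {"x": 0, "y": 0, "z": -0.1, "rx": 0, "ry": 0, "rz": 0}])

```text
clock: 7.4
tcp_pos: [0.6425, -0.0065, 0.1258]
orientation: [3.141, -0.043, 0.01]
force: [0.8, 0.6, -0.6]
opening: 0.0548
```

```bash
python3 go.py .5195 .349 .11 -2;python3 look.py b6 281 163 331 210 60
```

```text
t 7.4 p [ 0.6425 -0.0065  0.1258] psi -1.56 f [ 0.8  0.6 -0.6] open 0.0548 q [-0.14  0.84  0.14  1.62 -0.17  0.69 -1.51]
goal [0.5195, 0.349, 0.11, -2.0] xyz [-0.1327 -0.352   0.0149] r/8deg [ 0.   -0.04  0.05]
```

View pics/b6.png

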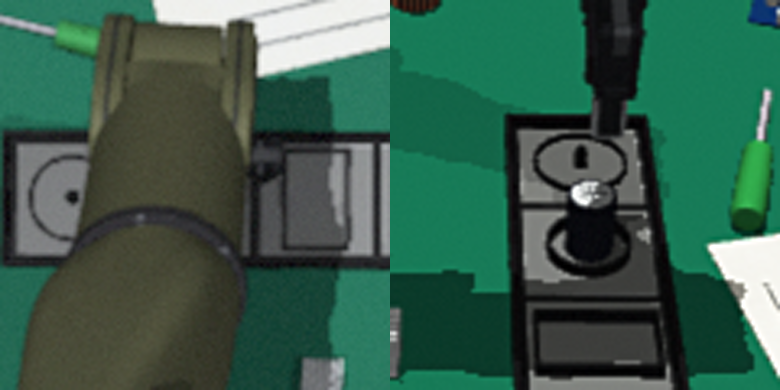

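Request:
servo_tool(motion=[{"x": -0.006, "y": -0.016, "z": 0, "rx": 0, "ry": 0, "rz": 0}, {"x": -0.02, "y": -0.053, "z": 0, "rx": 0, "ry": 0, "rz": 0}, {"x": -0.035, "y": -0.093, "z": 0, "rx": 0, "ry": 0, "rz": 0}, {"x": -0.05, "y": -0.133, "z": 0, "rx": 0, "ry": 0, "rz": 0}, {"x": -0.065, "y": -0.173, "z": 0, "rx": 0, "ry": 0, "rz": 0}, {"x": -0.08, "y": -0.213, "z": 0, "rx": 0, "ry": 0, "rz": 0}, {"x": -0.095, "y": -0.253, "z": 0, "rx": 0, "ry": 0, "rz": 0}, {"x": -0.11, "y": -0.293, "z": 0, "rx": 0, "ry": 0, "rz": 0}, {"x": -0.123, "y": -0.328, "z": 0.006, "rx": 0, "ry": 0, "rz": 0}, {"x": -0.133, "y": -0.352, "z": 0.015, "rx": 0, "ry": 0, "rz": 0}, {"x": -0.133, "y": -0.352, "z": 0.015, "rx": 0, "ry": 0, "rz": 0}, {"x": -0.133, "y": -0.352, "z": 0.015, "rx": 0, "ry": 0, "rz": 0}], gripper=0.07)

```text
clock: 8.7
tcp_pos: [0.5144, 0.3498, 0.1052]
orientation: [3.139, -0.038, -0.005]
force: [1.1, -0.8, 0.7]
opening: 0.0702
```

```bash
python3 go.py .5195 .349 .006 -2;python3 look.py c1 147 213 279 140 50
```

```text
t 8.7 p [0.5144 0.3498 0.1052] psi -1.4 f [ 1.1 -0.8  0.7] open 0.0702 q [-0.79  0.86  0.21  1.68 -0.28  0.63 -2.02]
goal [0.5195, 0.349, 0.006, -2.0] xyz [0.0054 0.0005 0.0991] r/8deg [0.02 0.02 0.08]
```

View pics/c1.png

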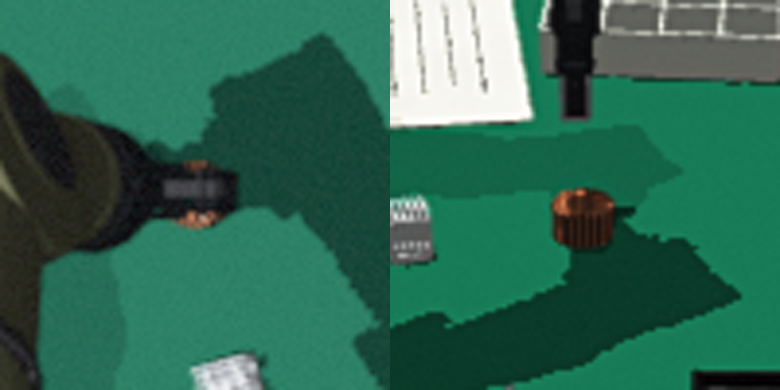

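Request:
servo_tool(motion=[{"x": 0.004, "y": 0, "z": 0.025, "rx": 0, "ry": 0, "rz": 0}, {"x": 0.004, "y": 0, "z": 0.06, "rx": 0, "ry": 0, "rz": 0}, {"x": 0.004, "y": 0, "z": 0.083, "rx": 0, "ry": 0, "rz": 0}, {"x": 0.004, "y": 0, "z": 0.094, "rx": 0, "ry": 0, "rz": 0}, {"x": 0.004, "y": 0, "z": 0.098, "rx": 0, "ry": 0, "rz": 0}, {"x": 0.004, "y": 0, "z": 0.098, "rx": 0, "ry": 0, "rz": 0}])

```text
clock: 9.4
tcp_pos: [0.5214, 0.3486, 0.0093]
orientation: [3.141, -0.044, 0.001]
force: [-1.0, 0.3, 0.5]
opening: 0.0699
```

Request:
servo_tool(motion=[{"x": 0, "y": 0, "z": 0, "rx": 0, "ry": 0, "rz": 0}, {"x": 0, "y": 0, "z": 0, "rx": 0, "ry": 0, "rz": 0}, {"x": 0, "y": 0, "z": 0, "rx": 0, "ry": 0, "rz": 0}, {"x": 0, "y": 0, "z": 0, "rx": 0, "ry": 0, "rz": 0}, {"x": 0, "y": 0, "z": 0, "rx": 0, "ry": 0, "rz": 0}], gripper=0.03)

```text
clock: 9.9
tcp_pos: [0.5217, 0.3495, 0.0107]
orientation: [-3.14, 0.042, -0.003]
force: [-0.9, -1.4, 6.7]
opening: 0.0455
```

```bash
python3 go.py;python3 look.py c2 147 213 279 140 50
```

```text
t 9.9 p [0.5217 0.3495 0.0107] psi -1.54 f [-0.9 -1.4  6.7] open 0.0455 q [-0.75  1.01  0.16  1.69 -0.31  0.47 -1.99]
```

View pics/c2.png

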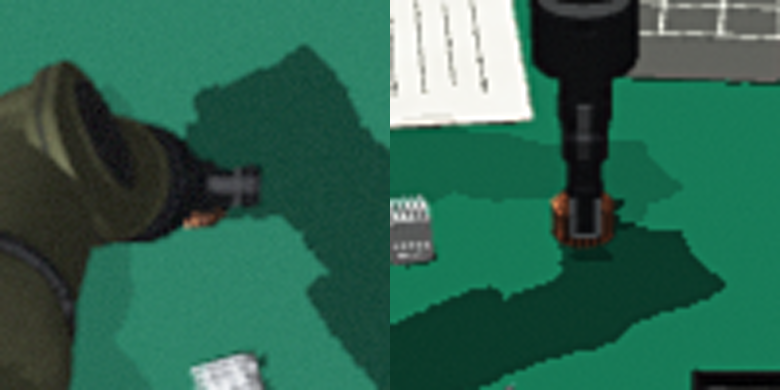

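Request:
servo_tool(motion=[{"x": 0, "y": 0, "z": -0.005, "rx": 0, "ry": 0, "rz": 0}, {"x": 0, "y": 0, "z": -0.02, "rx": 0, "ry": 0, "rz": 0}, {"x": 0, "y": 0, "z": -0.045, "rx": 0, "ry": 0, "rz": 0}, {"x": 0, "y": 0, "z": -0.07, "rx": 0, "ry": 0, "rz": 0}, {"x": 0, "y": 0, "z": -0.08, "rx": 0, "ry": 0, "rz": 0}, {"x": 0, "y": 0, "z": -0.08, "rx": 0, "ry": 0, "rz": 0}])

```text
clock: 10.6
tcp_pos: [0.5219, 0.3499, 0.0911]
orientation: [-3.139, 0.042, -0.005]
force: [1.0, 0.8, -0.8]
opening: 0.0455
```

```bash
python3 go.py .643 .092 .09 -2;  python3 look.py c3 147 213 279 120 50
```

```text
t 10.6 p [0.5219 0.3499 0.0911] psi -1.54 f [ 1.   0.8 -0.8] open 0.0455 q [-0.78  0.89  0.21  1.68 -0.28  0.6  -2.01]
goal [0.643, 0.092, 0.09, -2.0] xyz [0.128  0.2546 0.001 ] r/8deg [-0.02 -0.02  0.06]
```

View pics/c3.png

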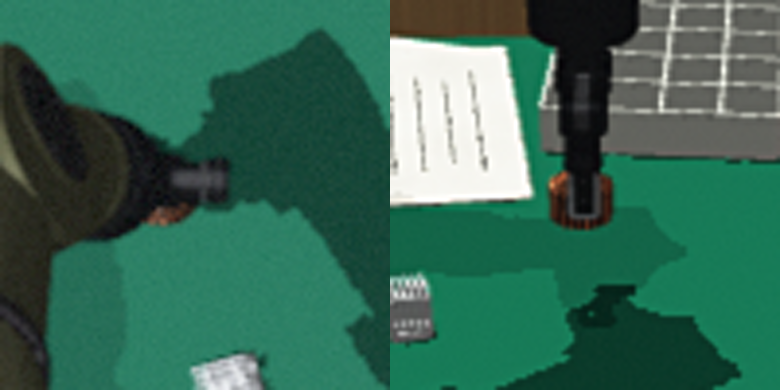

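Request:
servo_tool(motion=[{"x": 0.005, "y": 0.01, "z": 0, "rx": 0, "ry": 0, "rz": 0}, {"x": 0.018, "y": 0.036, "z": 0, "rx": 0, "ry": 0, "rz": 0}, {"x": 0.035, "y": 0.07, "z": 0, "rx": 0, "ry": 0, "rz": 0}, {"x": 0.052, "y": 0.104, "z": 0, "rx": 0, "ry": 0, "rz": 0}, {"x": 0.07, "y": 0.14, "z": 0, "rx": 0, "ry": 0, "rz": 0}, {"x": 0.088, "y": 0.175, "z": 0, "rx": 0, "ry": 0, "rz": 0}, {"x": 0.105, "y": 0.21, "z": 0, "rx": 0, "ry": 0, "rz": 0}, {"x": 0.119, "y": 0.238, "z": 0, "rx": 0, "ry": 0, "rz": 0}, {"x": 0.126, "y": 0.251, "z": 0, "rx": 0, "ry": 0, "rz": 0}, {"x": 0.128, "y": 0.255, "z": 0.001, "rx": 0, "ry": 0, "rz": 0}, {"x": 0.128, "y": 0.255, "z": 0.001, "rx": 0, "ry": 0, "rz": 0}, {"x": 0.128, "y": 0.255, "z": 0.001, "rx": 0, "ry": 0, "rz": 0}, {"x": 0.128, "y": 0.255, "z": 0.001, "rx": 0, "ry": 0, "rz": 0}])

```text
clock: 12.0
tcp_pos: [0.641, 0.0936, 0.0878]
orientation: [-3.14, 0.037, 0.002]
force: [0.2, 1.4, -0.4]
opening: 0.0451
```

```bash
python3 go.py .643 .092 .04 -2;  python3 look.py c4 243 163 331 190 50
```

```text
t 12.0 p [0.641  0.0936 0.0878] psi -1.36 f [ 0.2  1.4 -0.4] open 0.0451 q [-0.29  0.91  0.14  1.61 -0.19  0.64 -1.64]
goal [0.643, 0.092, 0.04, -2.0] xyz [0.0021 0.0016 0.0478] r/8deg [-0.01  0.01  0.08]
```

View pics/c4.png

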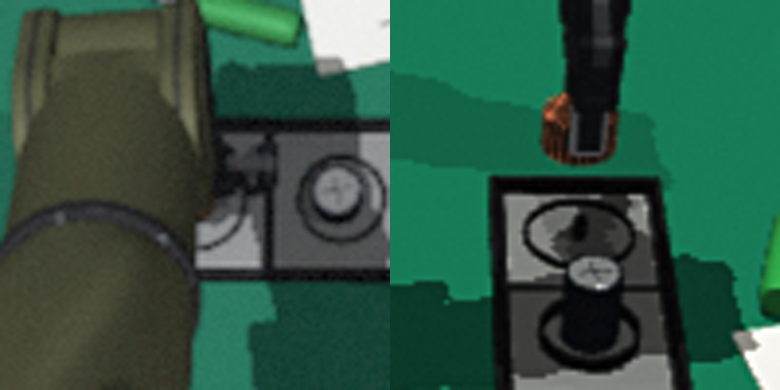

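Request:
servo_tool(motion=[{"x": 0.003, "y": 0.001, "z": 0.01, "rx": 0, "ry": 0, "rz": 0}, {"x": 0.004, "y": 0.001, "z": 0.025, "rx": 0, "ry": 0, "rz": 0}, {"x": 0.004, "y": 0.001, "z": 0.038, "rx": 0, "ry": 0, "rz": 0}, {"x": 0.004, "y": 0.001, "z": 0.043, "rx": 0, "ry": 0, "rz": 0}, {"x": 0.004, "y": 0.001, "z": 0.043, "rx": 0, "ry": 0, "rz": 0}])

```text
clock: 12.6
tcp_pos: [0.6447, 0.0895, 0.0432]
orientation: [3.141, -0.043, -0.005]
force: [0.1, -0.4, 0.0]
opening: 0.0452
```

```bash
python3 go.py .645 .092 .019 -2;  python3 look.py c5 243 163 331 190 40
```

```text
t 12.6 p [0.6447 0.0895 0.0432] psi -1.55 f [ 0.1 -0.4  0. ] open 0.0452 q [-0.28  0.97  0.13  1.61 -0.2   0.58 -1.63]
goal [0.645, 0.092, 0.019, -2.0] xyz [ 0.0003 -0.0025  0.0242] r/8deg [0.   0.02 0.06]
```

View pics/c5.png

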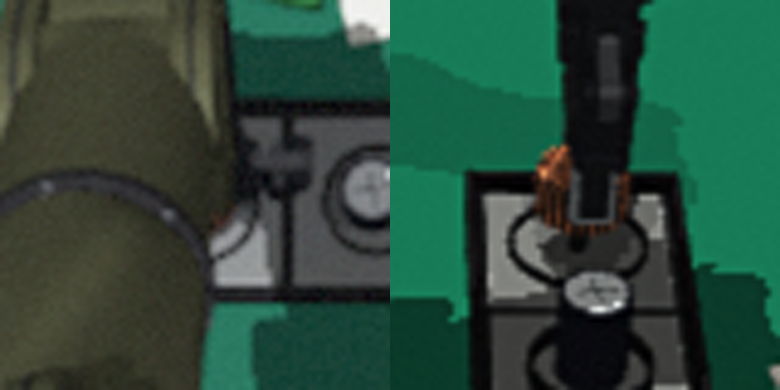

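Request:
servo_tool(motion=[{"x": -0.001, "y": -0.002, "z": 0.004, "rx": 0, "ry": 0, "rz": 0}, {"x": -0.001, "y": -0.002, "z": 0.009, "rx": 0, "ry": 0, "rz": 0}, {"x": -0.001, "y": -0.002, "z": 0.014, "rx": 0, "ry": 0, "rz": 0}, {"x": -0.001, "y": -0.002, "z": 0.018, "rx": 0, "ry": 0, "rz": 0}, {"x": -0.001, "y": -0.002, "z": 0.02, "rx": 0, "ry": 0, "rz": 0}, {"x": -0.001, "y": -0.002, "z": 0.021, "rx": 0, "ry": 0, "rz": 0}])

```text
clock: 13.3
tcp_pos: [0.6448, 0.0916, 0.0236]
orientation: [3.141, -0.043, -0.001]
force: [-1.0, 0.0, -1.1]
opening: 0.0454
```

```bash
python3 go.py .645 .092 .019 -2;  python3 look.py c6 243 163 331 190 40
```

```text
t 13.3 p [0.6448 0.0916 0.0236] psi -1.55 f [-1.   0.  -1.1] open 0.0454 q [-0.28  1.    0.12  1.61 -0.2   0.54 -1.63]
goal [0.645, 0.092, 0.019, -2.0] xyz [ 0.0002 -0.0004  0.0046] r/8deg [0.   0.   0.06]
```

View pics/c6.png

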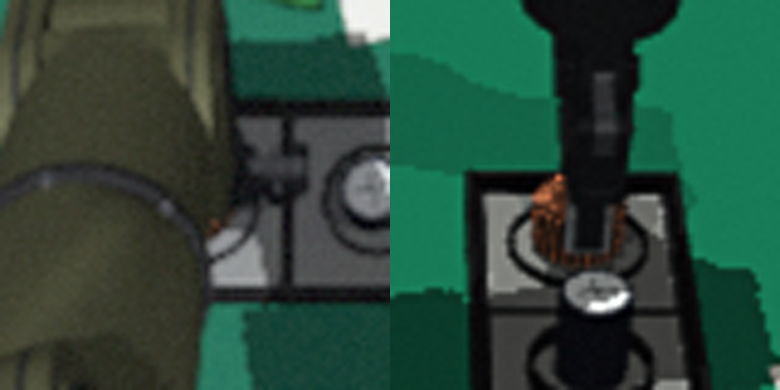

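Choke is around the post, with no contact yet. Down in fine steps.

Request:
servo_tool(motion=[{"x": 0, "y": 0, "z": 0.001, "rx": 0, "ry": 0, "rz": 0}, {"x": 0, "y": 0, "z": 0.002, "rx": 0, "ry": 0, "rz": 0}, {"x": 0, "y": 0, "z": 0.0025, "rx": 0, "ry": 0, "rz": 0}, {"x": 0, "y": 0, "z": 0.0025, "rx": 0, "ry": 0, "rz": 0}])

```text
clock: 13.8
tcp_pos: [0.6449, 0.0917, 0.0215]
orientation: [3.141, -0.042, -0.0]
force: [0.1, -0.9, -0.6]
opening: 0.0454
```

Request:
servo_tool(motion=[{"x": 0, "y": 0, "z": 0.0005, "rx": 0, "ry": 0, "rz": 0}, {"x": 0, "y": 0, "z": 0.001, "rx": 0, "ry": 0, "rz": 0}, {"x": 0, "y": 0, "z": 0.001, "rx": 0, "ry": 0, "rz": 0}])

```text
clock: 14.1
tcp_pos: [0.6448, 0.0917, 0.0204]
orientation: [3.141, -0.042, -0.0]
force: [0.2, 0.4, -1.3]
opening: 0.0449
```

Request:
servo_tool(motion=[{"x": 0, "y": 0, "z": 0.0005, "rx": 0, "ry": 0, "rz": 0}, {"x": 0, "y": 0, "z": 0.001, "rx": 0, "ry": 0, "rz": 0}, {"x": 0, "y": 0, "z": 0.001, "rx": 0, "ry": 0, "rz": 0}])

```text
clock: 14.4
tcp_pos: [0.6449, 0.0917, 0.0198]
orientation: [3.141, -0.042, 0.0]
force: [-0.9, -0.1, 2.3]
opening: 0.0453
```

Request:
servo_tool(motion=[{"x": 0, "y": 0, "z": 0, "rx": 0, "ry": 0, "rz": 0}, {"x": 0, "y": 0, "z": 0, "rx": 0, "ry": 0, "rz": 0}, {"x": 0, "y": 0, "z": 0, "rx": 0, "ry": 0, "rz": 0}], gripper=0.062)

```text
clock: 14.7
tcp_pos: [0.645, 0.0917, 0.0194]
orientation: [3.141, -0.042, 0.0]
force: [0.0, 0.4, 0.4]
opening: 0.0622
```

Request:
servo_tool(motion=[{"x": 0, "y": 0, "z": -0.01, "rx": 0, "ry": 0, "rz": 0}, {"x": 0, "y": 0, "z": -0.03, "rx": 0, "ry": 0, "rz": 0}, {"x": 0, "y": 0, "z": -0.06, "rx": 0, "ry": 0, "rz": 0}, {"x": 0, "y": 0, "z": -0.09, "rx": 0, "ry": 0, "rz": 0}, {"x": 0, "y": 0, "z": -0.1, "rx": 0, "ry": 0, "rz": 0}])

```text
clock: 15.2
tcp_pos: [0.6472, 0.0917, 0.1234]
orientation: [-3.141, 0.043, -0.01]
force: [1.4, -0.5, -0.1]
opening: 0.0618
```

```bash
python3 go.py .468 .083 .12 28.5 .468 .083 .12 -61.5 .468 .083 .12 118.5;python3 look.py c7 243 163 331 200 50
```

```text
t 15.2 p [0.6472 0.0917 0.1234] psi -1.56 f [ 1.4 -0.5 -0.1] open 0.0618 q [-0.3   0.86  0.16  1.58 -0.18  0.71 -1.65]
goal [0.468, 0.083, 0.12, 28.5] xyz [-0.1789  0.0136  0.0023] r/8deg [ 0.01 -0.05 -3.76]
goal [0.468, 0.083, 0.12, -61.5] xyz [-0.1789  0.0136  0.0023] r/8deg [-0.03 -0.04  7.49]
goal [0.468, 0.083, 0.12, 118.5] xyz [-0.1789  0.0136  0.0023] r/8deg [  0.04  -0.03 -15.01]
```

View pics/c7.png

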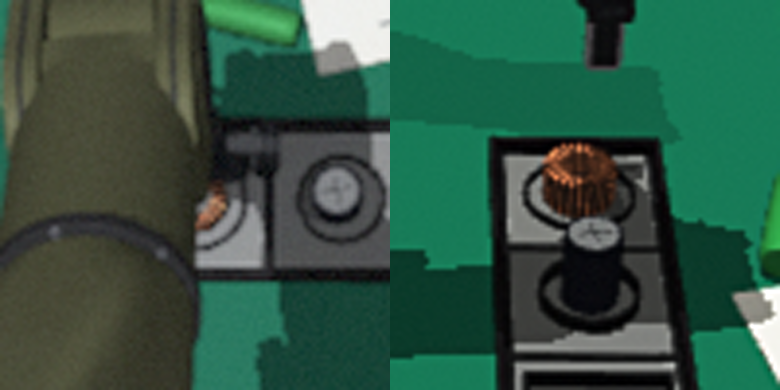

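Request:
servo_tool(motion=[{"x": -0.01, "y": 0.001, "z": 0, "rx": 0, "ry": 0, "rz": -1}, {"x": -0.03, "y": 0.002, "z": 0, "rx": 0, "ry": 0, "rz": -2}, {"x": -0.05, "y": 0.004, "z": 0, "rx": 0, "ry": 0, "rz": -3}, {"x": -0.07, "y": 0.005, "z": 0, "rx": 0, "ry": 0, "rz": -4}, {"x": -0.09, "y": 0.007, "z": 0, "rx": 0, "ry": 0, "rz": -5}, {"x": -0.11, "y": 0.008, "z": 0, "rx": 0, "ry": 0, "rz": -6}, {"x": -0.13, "y": 0.01, "z": 0, "rx": 0, "ry": 0, "rz": -7}, {"x": -0.15, "y": 0.011, "z": 0, "rx": 0, "ry": 0, "rz": -8}, {"x": -0.17, "y": 0.013, "z": 0, "rx": 0, "ry": 0, "rz": -9}, {"x": -0.179, "y": 0.014, "z": 0, "rx": 0, "ry": 0, "rz": -10}, {"x": -0.179, "y": 0.014, "z": 0, "rx": 0, "ry": 0, "rz": -11}, {"x": -0.179, "y": 0.014, "z": 0, "rx": 0, "ry": 0, "rz": -12}, {"x": -0.179, "y": 0.014, "z": 0, "rx": 0, "ry": 0, "rz": -13}, {"x": -0.179, "y": 0.014, "z": 0, "rx": 0, "ry": 0, "rz": -14}, {"x": -0.179, "y": 0.014, "z": 0, "rx": 0, "ry": 0, "rz": -15}, {"x": -0.179, "y": 0.014, "z": 0, "rx": 0, "ry": 0, "rz": -15}, {"x": -0.179, "y": 0.014, "z": 0, "rx": 0, "ry": 0, "rz": -15}], gripper=0.055)

```text
clock: 17.0
tcp_pos: [0.4649, 0.0825, 0.1188]
orientation: [-1.611, -2.695, 0.001]
force: [-0.6, -0.0, 0.5]
opening: 0.0546
```

```bash
python3 go.py .468 .083 .012 118.5;python3 look.py d1 255 229 259 190 50
```

```text
t 17.0 p [0.4649 0.0825 0.1188] psi 118.27 f [-0.6 -0.   0.5] open 0.0546 q [-0.05  0.71 -0.35  2.11  0.59  0.42 -0.38]
goal [0.468, 0.083, 0.012, 118.5] xyz [-0.0011  0.0031  0.1068] r/8deg [-0.01 -0.01 -0.03]
```

View pics/d1.png

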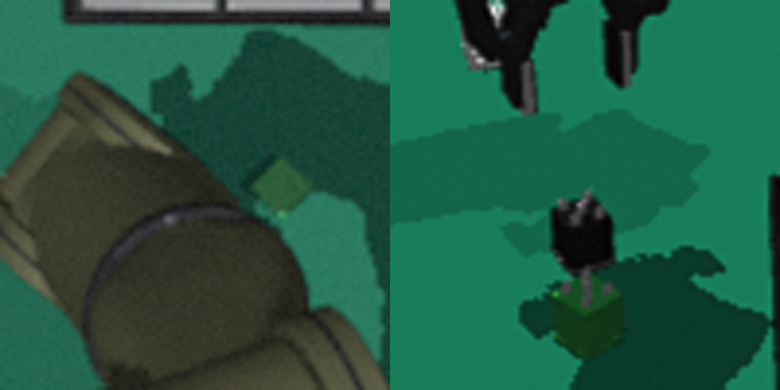

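Request:
servo_tool(motion=[{"x": -0.001, "y": 0.003, "z": 0.02, "rx": 0, "ry": 0, "rz": 0}, {"x": -0.001, "y": 0.003, "z": 0.045, "rx": 0, "ry": 0, "rz": 0}, {"x": -0.001, "y": 0.003, "z": 0.052, "rx": 0, "ry": 0, "rz": 0}, {"x": -0.001, "y": 0.003, "z": 0.052, "rx": 0, "ry": 0, "rz": 0}])

```text
clock: 17.5
tcp_pos: [0.4679, 0.083, 0.0668]
orientation: [-1.607, -2.698, 0.003]
force: [-0.6, -0.4, 0.2]
opening: 0.0549
```

```bash
python3 go.py .468 .0825 .012 118.5;python3 look.py d2 255 229 259 200 35
```

```text
t 17.5 p [0.4679 0.083  0.0668] psi 118.45 f [-0.6 -0.4  0.2] open 0.0549 q [-0.13  0.81 -0.24  2.13  0.67  0.28 -0.45]
goal [0.468, 0.0825, 0.012, 118.5] xyz [-0.0005 -0.0001  0.0548] r/8deg [-0.02  0.   -0.01]
```

View pics/d2.png

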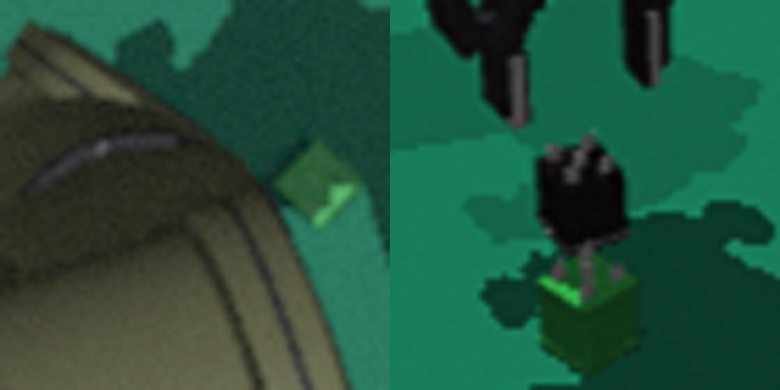

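Request:
servo_tool(motion=[{"x": 0, "y": 0, "z": 0.015, "rx": 0, "ry": 0, "rz": 0}, {"x": 0, "y": 0, "z": 0.035, "rx": 0, "ry": 0, "rz": 0}, {"x": 0, "y": 0, "z": 0.048, "rx": 0, "ry": 0, "rz": 0}, {"x": 0, "y": 0, "z": 0.054, "rx": 0, "ry": 0, "rz": 0}, {"x": 0, "y": 0, "z": 0.054, "rx": 0, "ry": 0, "rz": 0}])

```text
clock: 18.1
tcp_pos: [0.4688, 0.0832, 0.0136]
orientation: [1.607, 2.699, -0.0]
force: [-0.7, -0.5, -0.7]
opening: 0.0549
```

```bash
python3 go.py .468 .0825 .012 118.5;python3 look.py d3 255 229 259 200 35
```

```text
t 18.1 p [0.4688 0.0832 0.0136] psi 118.46 f [-0.7 -0.5 -0.7] open 0.0549 q [-0.21  0.91 -0.1   2.14  0.73  0.12 -0.5 ]
goal [0.468, 0.0825, 0.012, 118.5] xyz [-0.0002 -0.0011  0.0016] r/8deg [ 0.    0.   -0.01]
```

View pics/d3.png

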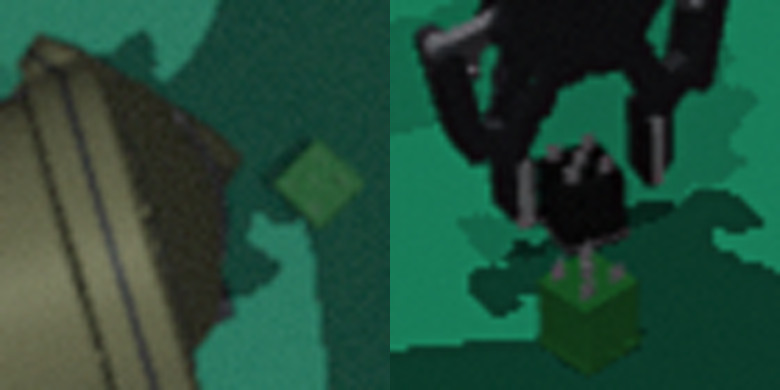

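Request:
servo_tool(motion=[{"x": 0, "y": 0, "z": 0.001, "rx": 0, "ry": 0, "rz": 0}, {"x": 0, "y": 0, "z": 0.001, "rx": 0, "ry": 0, "rz": 0}, {"x": 0, "y": 0, "z": 0.001, "rx": 0, "ry": 0, "rz": 0}, {"x": 0, "y": 0, "z": 0.001, "rx": 0, "ry": 0, "rz": 0}, {"x": 0, "y": 0, "z": 0.001, "rx": 0, "ry": 0, "rz": 0}], gripper=0.015)

```text
clock: 18.7
tcp_pos: [0.4691, 0.0831, 0.0132]
orientation: [1.607, 2.698, 0.001]
force: [-0.9, -0.9, 6.5]
opening: 0.0296
```

Request:
servo_tool(motion=[{"x": 0, "y": 0, "z": -0.005, "rx": 0, "ry": 0, "rz": 0}, {"x": 0, "y": 0, "z": -0.02, "rx": 0, "ry": 0, "rz": 0}, {"x": 0, "y": 0, "z": -0.045, "rx": 0, "ry": 0, "rz": 0}, {"x": 0, "y": 0, "z": -0.07, "rx": 0, "ry": 0, "rz": 0}, {"x": 0, "y": 0, "z": -0.08, "rx": 0, "ry": 0, "rz": 0}, {"x": 0, "y": 0, "z": -0.08, "rx": 0, "ry": 0, "rz": 0}])

```text
clock: 19.3
tcp_pos: [0.4695, 0.0831, 0.0936]
orientation: [1.607, 2.697, 0.003]
force: [-0.3, -0.1, -0.3]
opening: 0.0295
```

```bash
python3 go.py .6333 -.2075 .1 178;python3 look.py d4 255 229 259 190 45
```

```text
t 19.3 p [0.4695 0.0831 0.0936] psi 118.42 f [-0.3 -0.1 -0.3] open 0.0295 q [-0.08  0.76 -0.31  2.12  0.65  0.35 -0.43]
goal [0.6333, -0.2075, 0.1, 178.0] xyz [-0.3335  0.0058 -0.0063] r/8deg [ 0.02  0.01 -7.45]
```

View pics/d4.png

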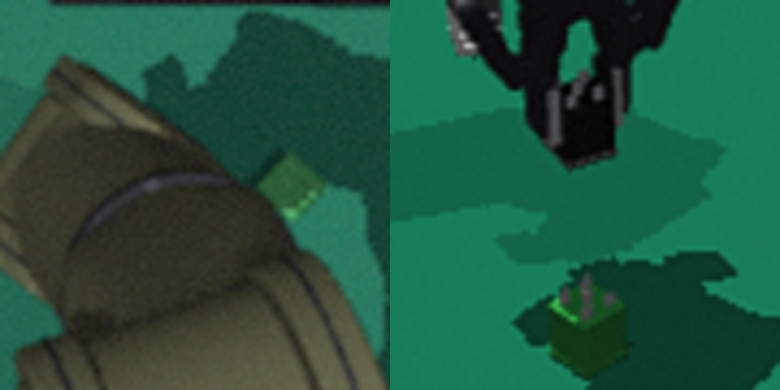

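Request:
servo_tool(motion=[{"x": -0.01, "y": 0, "z": -0.001, "rx": 0, "ry": 0, "rz": -0.3}, {"x": -0.035, "y": 0.001, "z": -0.002, "rx": 0, "ry": 0, "rz": -0.9}, {"x": -0.065, "y": 0.001, "z": -0.003, "rx": 0, "ry": 0, "rz": -1.6}, {"x": -0.095, "y": 0.002, "z": -0.004, "rx": 0, "ry": 0, "rz": -2.3}, {"x": -0.125, "y": 0.002, "z": -0.005, "rx": 0, "ry": 0, "rz": -3.0}, {"x": -0.155, "y": 0.003, "z": -0.006, "rx": 0, "ry": 0, "rz": -3.7}, {"x": -0.185, "y": 0.003, "z": -0.006, "rx": 0, "ry": 0, "rz": -4.4}, {"x": -0.215, "y": 0.004, "z": -0.006, "rx": 0, "ry": 0, "rz": -5.1}, {"x": -0.245, "y": 0.004, "z": -0.006, "rx": 0, "ry": 0, "rz": -5.8}, {"x": -0.275, "y": 0.005, "z": -0.006, "rx": 0, "ry": 0, "rz": -6.4}, {"x": -0.305, "y": 0.005, "z": -0.006, "rx": 0, "ry": 0, "rz": -7.0}, {"x": -0.326, "y": 0.006, "z": -0.006, "rx": 0, "ry": 0, "rz": -7.3}, {"x": -0.333, "y": 0.006, "z": -0.006, "rx": 0, "ry": 0, "rz": -7.45}, {"x": -0.333, "y": 0.006, "z": -0.006, "rx": 0, "ry": 0, "rz": -7.45}, {"x": -0.333, "y": 0.006, "z": -0.006, "rx": 0, "ry": 0, "rz": -7.45}, {"x": -0.333, "y": 0.006, "z": -0.006, "rx": 0, "ry": 0, "rz": -7.45}])

```text
clock: 21.0
tcp_pos: [0.6321, -0.2053, 0.0978]
orientation: [-0.051, -3.14, -0.001]
force: [-0.7, 0.8, -0.7]
opening: 0.0294
```

```bash
python3 go.py .6333 -.2075 .0225 178;python3 look.py d5 356 163 337 270 50
```

```text
t 21.0 p [ 0.6321 -0.2053  0.0978] psi 178.16 f [-0.7  0.8 -0.7] open 0.0294 q [ 0.62  1.01 -0.77  1.52  0.81  0.95  1.14]
goal [0.6333, -0.2075, 0.0225, 178.0] xyz [-0.0014 -0.0022  0.0753] r/8deg [ 0.   -0.01  0.02]
```

View pics/d5.png

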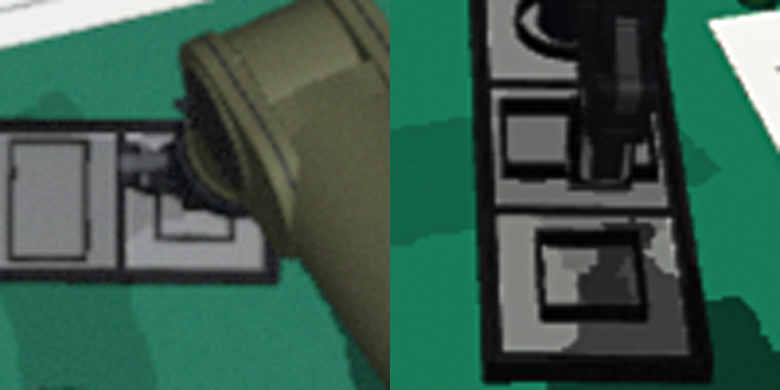

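Request:
servo_tool(motion=[{"x": -0.001, "y": -0.002, "z": 0.012, "rx": 0, "ry": 0, "rz": 0}, {"x": -0.001, "y": -0.002, "z": 0.03, "rx": 0, "ry": 0, "rz": 0}, {"x": -0.001, "y": -0.002, "z": 0.045, "rx": 0, "ry": 0, "rz": 0}, {"x": -0.001, "y": -0.002, "z": 0.052, "rx": 0, "ry": 0, "rz": 0}, {"x": -0.001, "y": -0.002, "z": 0.052, "rx": 0, "ry": 0, "rz": 0}])

```text
clock: 21.6
tcp_pos: [0.6323, -0.2086, 0.0444]
orientation: [-0.053, -3.138, -0.001]
force: [-1.5, 0.0, -1.5]
opening: 0.0294
```

```bash
python3 go.py .6333 -.2075 .0225 178;python3 look.py d6 356 163 337 280 45
```

```text
t 21.6 p [ 0.6323 -0.2086  0.0444] psi 178.07 f [-1.5  0.  -1.5] open 0.0294 q [ 0.61  1.08 -0.73  1.53  0.86  0.88  1.1 ]
goal [0.6333, -0.2075, 0.0225, 178.0] xyz [-0.0011  0.0012  0.0219] r/8deg [ 0.   -0.02  0.01]
```

View pics/d6.png

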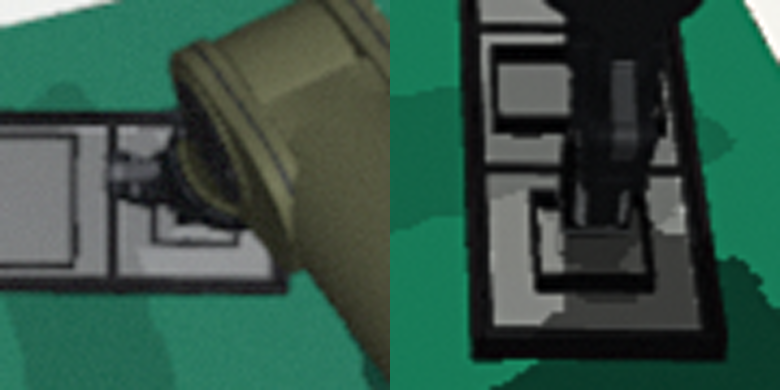

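Request:
servo_tool(motion=[{"x": -0.001, "y": 0.001, "z": 0.005, "rx": 0, "ry": 0, "rz": 0}, {"x": -0.001, "y": 0.001, "z": 0.01, "rx": 0, "ry": 0, "rz": 0}, {"x": -0.001, "y": 0.001, "z": 0.015, "rx": 0, "ry": 0, "rz": 0}, {"x": -0.001, "y": 0.001, "z": 0.018, "rx": 0, "ry": 0, "rz": 0}, {"x": -0.001, "y": 0.001, "z": 0.02, "rx": 0, "ry": 0, "rz": 0}, {"x": -0.001, "y": 0.001, "z": 0.021, "rx": 0, "ry": 0, "rz": 0}, {"x": -0.001, "y": 0.001, "z": 0.021, "rx": 0, "ry": 0, "rz": 0}])

```text
clock: 22.4
tcp_pos: [0.6346, -0.2079, 0.0254]
orientation: [-0.053, -3.141, 0.0]
force: [-0.5, 0.5, -0.0]
opening: 0.0291
```

```bash
python3 go.py .6333 -.2075 .0225 178;python3 look.py d7 356 163 337 280 45
```

```text
t 22.4 p [ 0.6346 -0.2079  0.0254] psi 178.06 f [-0.5  0.5 -0. ] open 0.0291 q [ 0.6   1.1  -0.71  1.53  0.89  0.86  1.09]
goal [0.6333, -0.2075, 0.0225, 178.0] xyz [0.0013 0.0003 0.0029] r/8deg [-0.   -0.    0.01]
```

View pics/d7.png

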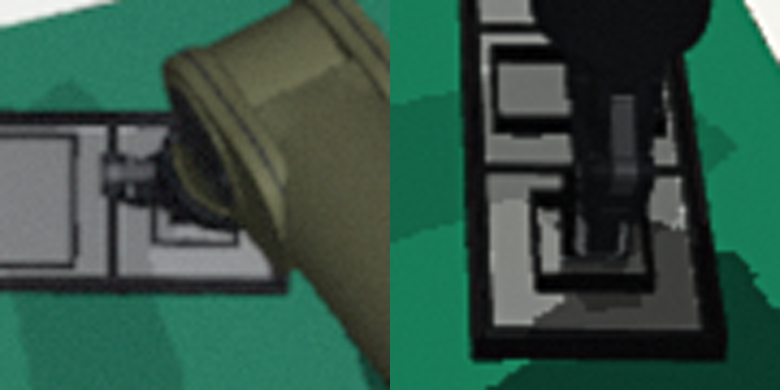

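Request:
servo_tool(motion=[{"x": 0, "y": 0, "z": 0.001, "rx": 0, "ry": 0, "rz": 0}, {"x": 0, "y": 0, "z": 0.002, "rx": 0, "ry": 0, "rz": 0}, {"x": 0, "y": 0, "z": 0.002, "rx": 0, "ry": 0, "rz": 0}])

```text
clock: 22.8
tcp_pos: [0.6345, -0.2079, 0.0234]
orientation: [-0.053, -3.141, 0.0]
force: [0.2, -0.3, -1.3]
opening: 0.0293
```

Request:
servo_tool(motion=[{"x": 0, "y": 0, "z": 0.0005, "rx": 0, "ry": 0, "rz": 0}, {"x": 0, "y": 0, "z": 0.001, "rx": 0, "ry": 0, "rz": 0}, {"x": 0, "y": 0, "z": 0.001, "rx": 0, "ry": 0, "rz": 0}])

```text
clock: 23.1
tcp_pos: [0.6346, -0.2079, 0.0224]
orientation: [-0.053, -3.141, 0.0]
force: [0.9, 1.1, -1.2]
opening: 0.0291
```

Request:
servo_tool(motion=[{"x": 0, "y": 0, "z": 0.0005, "rx": 0, "ry": 0, "rz": 0}, {"x": 0, "y": 0, "z": 0.001, "rx": 0, "ry": 0, "rz": 0}, {"x": 0, "y": 0, "z": 0.001, "rx": 0, "ry": 0, "rz": 0}])

```text
clock: 23.4
tcp_pos: [0.6346, -0.2079, 0.0223]
orientation: [0.053, 3.141, -0.001]
force: [-1.5, -0.4, 5.2]
opening: 0.029
```

Request:
servo_tool(motion=[{"x": 0, "y": 0, "z": 0, "rx": 0, "ry": 0, "rz": 0}, {"x": 0, "y": 0, "z": 0, "rx": 0, "ry": 0, "rz": 0}, {"x": 0, "y": 0, "z": 0, "rx": 0, "ry": 0, "rz": 0}], gripper=0.05)

```text
clock: 23.7
tcp_pos: [0.6346, -0.2079, 0.0214]
orientation: [0.053, 3.141, 0.0]
force: [-0.2, -1.2, -0.1]
opening: 0.0501
```

Request:
servo_tool(motion=[{"x": 0, "y": 0, "z": -0.01, "rx": 0, "ry": 0, "rz": 0}, {"x": 0, "y": 0, "z": -0.03, "rx": 0, "ry": 0, "rz": 0}, {"x": 0, "y": 0, "z": -0.06, "rx": 0, "ry": 0, "rz": 0}, {"x": 0, "y": 0, "z": -0.09, "rx": 0, "ry": 0, "rz": 0}, {"x": 0, "y": 0, "z": -0.1, "rx": 0, "ry": 0, "rz": 0}])

```text
clock: 24.2
tcp_pos: [0.6373, -0.2074, 0.1268]
orientation: [0.053, 3.134, -0.001]
force: [1.0, -0.4, 0.0]
opening: 0.0497
```

```bash
python3 go.py .4755 -.107 .11 174.8;python3 look.py d8 356 163 337 270 50
```

```text
t 24.2 p [ 0.6373 -0.2074  0.1268] psi 178.05 f [ 1.  -0.4  0. ] open 0.0497 q [ 0.63  0.98 -0.79  1.49  0.78  1.    1.16]
goal [0.4755, -0.107, 0.11, 174.8] xyz [0.1652 0.0949 0.0156] r/8deg [-0.    0.05  0.41]
```

View pics/d8.png

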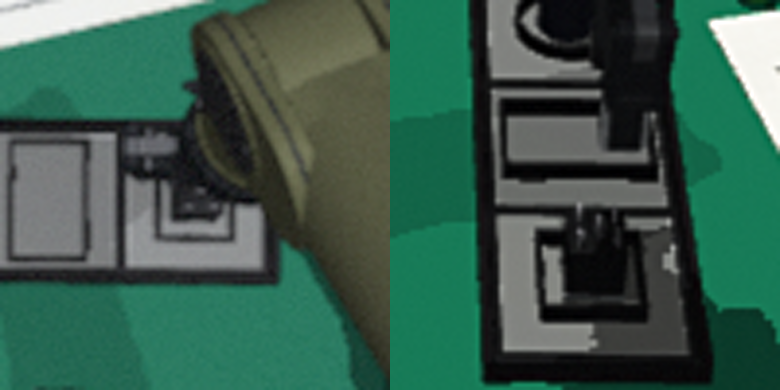

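Request:
servo_tool(motion=[{"x": 0.015, "y": 0.009, "z": 0, "rx": 0, "ry": 0, "rz": 0}, {"x": 0.048, "y": 0.027, "z": 0, "rx": 0, "ry": 0, "rz": 0.1}, {"x": 0.081, "y": 0.046, "z": 0, "rx": 0, "ry": 0, "rz": 0.2}, {"x": 0.114, "y": 0.065, "z": 0.005, "rx": 0, "ry": 0, "rz": 0.3}, {"x": 0.146, "y": 0.084, "z": 0.01, "rx": 0, "ry": 0, "rz": 0.4}, {"x": 0.165, "y": 0.095, "z": 0.016, "rx": 0, "ry": 0, "rz": 0.41}, {"x": 0.165, "y": 0.095, "z": 0.016, "rx": 0, "ry": 0, "rz": 0.41}, {"x": 0.165, "y": 0.095, "z": 0.016, "rx": 0, "ry": 0, "rz": 0.41}], gripper=0.055)

```text
clock: 25.1
tcp_pos: [0.4728, -0.1075, 0.105]
orientation: [-0.142, -3.137, 0.001]
force: [0.3, -0.4, -0.4]
opening: 0.0552
```

```bash
python3 go.py .4755 -.107 .012 174.8;python3 look.py e1 320 225 260 250 45
```

```text
t 25.1 p [ 0.4728 -0.1075  0.105 ] psi 174.81 f [ 0.3 -0.4 -0.4] open 0.0552 q [ 0.54  0.81 -0.68  2.07  0.94  0.6   0.66]
goal [0.4755, -0.107, 0.012, 174.8] xyz [-0.0027  0.0008  0.093 ] r/8deg [-0.   -0.01  0.  ]
```

View pics/e1.png

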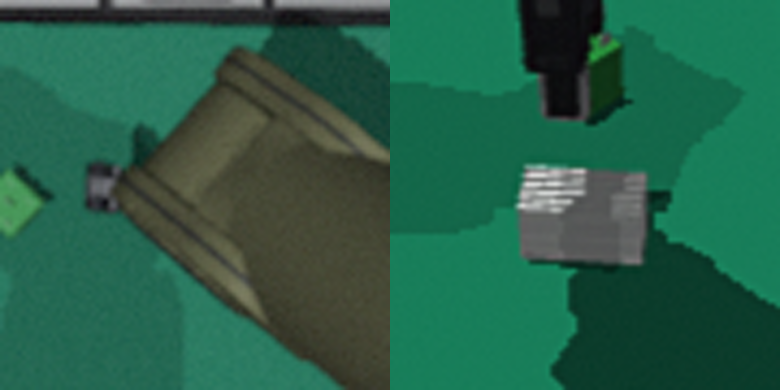

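Request:
servo_tool(motion=[{"x": -0.002, "y": 0.001, "z": 0.02, "rx": 0, "ry": 0, "rz": 0}, {"x": -0.002, "y": 0.001, "z": 0.045, "rx": 0, "ry": 0, "rz": 0}, {"x": -0.002, "y": 0.001, "z": 0.07, "rx": 0, "ry": 0, "rz": 0}, {"x": -0.002, "y": 0.001, "z": 0.085, "rx": 0, "ry": 0, "rz": 0}, {"x": -0.002, "y": 0.001, "z": 0.092, "rx": 0, "ry": 0, "rz": 0}, {"x": -0.002, "y": 0.001, "z": 0.092, "rx": 0, "ry": 0, "rz": 0}])

```text
clock: 25.8
tcp_pos: [0.4754, -0.1068, 0.0127]
orientation: [-0.144, -3.138, 0.0]
force: [-0.6, 0.1, -0.5]
opening: 0.0552
```

```bash
python3 go.py .4755 -.107 .012 174.8;python3 look.py e2 320 225 260 250 45
```

```text
t 25.8 p [ 0.4754 -0.1068  0.0127] psi 174.74 f [-0.6  0.1 -0.5] open 0.0552 q [ 0.42  0.96 -0.49  2.1   1.23  0.42  0.4 ]
goal [0.4755, -0.107, 0.012, 174.8] xyz [-0.0001 -0.0002  0.0007] r/8deg [-0.   -0.   -0.01]
```

View pics/e2.png

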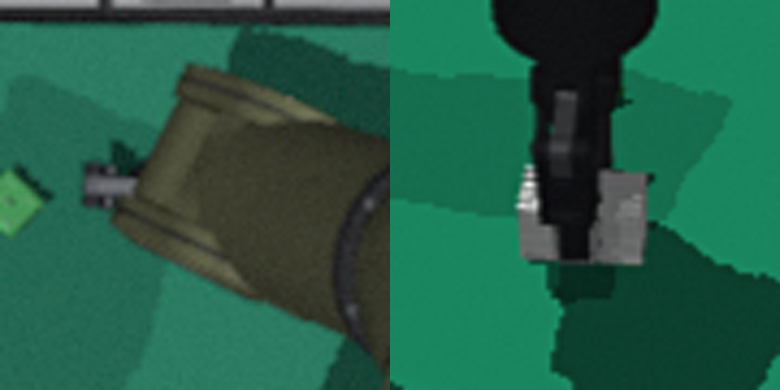

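Request:
servo_tool(motion=[{"x": 0, "y": 0, "z": 0.0, "rx": 0, "ry": 0, "rz": 0}, {"x": 0, "y": 0, "z": 0.0, "rx": 0, "ry": 0, "rz": 0}, {"x": 0, "y": 0, "z": 0.0, "rx": 0, "ry": 0, "rz": 0}, {"x": 0, "y": 0, "z": 0.0, "rx": 0, "ry": 0, "rz": 0}, {"x": 0, "y": 0, "z": 0.0, "rx": 0, "ry": 0, "rz": 0}], gripper=0.015)

```text
clock: 26.4
tcp_pos: [0.4756, -0.1067, 0.0143]
orientation: [0.143, 3.137, -0.001]
force: [-1.0, -1.2, 6.2]
opening: 0.0289
```

Request:
servo_tool(motion=[{"x": 0, "y": 0, "z": -0.005, "rx": 0, "ry": 0, "rz": 0}, {"x": 0, "y": 0, "z": -0.02, "rx": 0, "ry": 0, "rz": 0}, {"x": 0, "y": 0, "z": -0.045, "rx": 0, "ry": 0, "rz": 0}, {"x": 0, "y": 0, "z": -0.07, "rx": 0, "ry": 0, "rz": 0}, {"x": 0, "y": 0, "z": -0.08, "rx": 0, "ry": 0, "rz": 0}, {"x": 0, "y": 0, "z": -0.08, "rx": 0, "ry": 0, "rz": 0}])

```text
clock: 27.0
tcp_pos: [0.4758, -0.1067, 0.0946]
orientation: [0.144, 3.136, -0.0]
force: [0.7, -0.3, -1.6]
opening: 0.0292
```

```bash
python3 go.py .6368 -.1075 .095 178;python3 look.py e3 320 225 260 230 45
```

```text
t 27.0 p [ 0.4758 -0.1067  0.0946] psi 174.74 f [ 0.7 -0.3 -1.6] open 0.0292 q [ 0.52  0.83 -0.66  2.08  0.97  0.58  0.64]
goal [0.6368, -0.1075, 0.095, 178.0] xyz [-0.1604  0.014  -0.    ] r/8deg [-0.    0.02 -0.41]
```

View pics/e3.png

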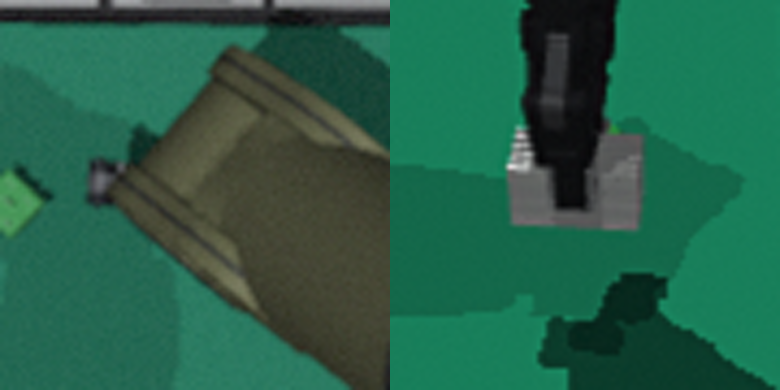

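Request:
servo_tool(motion=[{"x": -0.008, "y": 0.001, "z": 0, "rx": 0, "ry": 0, "rz": 0}, {"x": -0.03, "y": 0.003, "z": 0, "rx": 0, "ry": 0, "rz": -0.1}, {"x": -0.06, "y": 0.005, "z": 0, "rx": 0, "ry": 0, "rz": -0.2}, {"x": -0.09, "y": 0.008, "z": 0, "rx": 0, "ry": 0, "rz": -0.3}, {"x": -0.12, "y": 0.011, "z": 0, "rx": 0, "ry": 0, "rz": -0.4}, {"x": -0.145, "y": 0.013, "z": 0, "rx": 0, "ry": 0, "rz": -0.41}, {"x": -0.158, "y": 0.014, "z": 0, "rx": 0, "ry": 0, "rz": -0.41}, {"x": -0.16, "y": 0.014, "z": 0, "rx": 0, "ry": 0, "rz": -0.41}, {"x": -0.16, "y": 0.014, "z": 0, "rx": 0, "ry": 0, "rz": -0.41}, {"x": -0.16, "y": 0.014, "z": 0, "rx": 0, "ry": 0, "rz": -0.41}])

```text
clock: 28.1
tcp_pos: [0.6343, -0.1072, 0.0928]
orientation: [-0.052, -3.139, 0.001]
force: [-1.3, 0.5, -0.8]
opening: 0.0292
```

```bash
python3 go.py .636 -.1075 .0225 178;python3 look.py e4 320 163 335 240 50
```

```text
t 28.1 p [ 0.6343 -0.1072  0.0928] psi 178.09 f [-1.3  0.5 -0.8] open 0.0292 q [ 0.48  0.99 -0.75  1.59  0.81  0.9   0.96]
goal [0.636, -0.1075, 0.0225, 178.0] xyz [-0.0018 -0.0002  0.0703] r/8deg [-0.   -0.02  0.01]
```

View pics/e4.png

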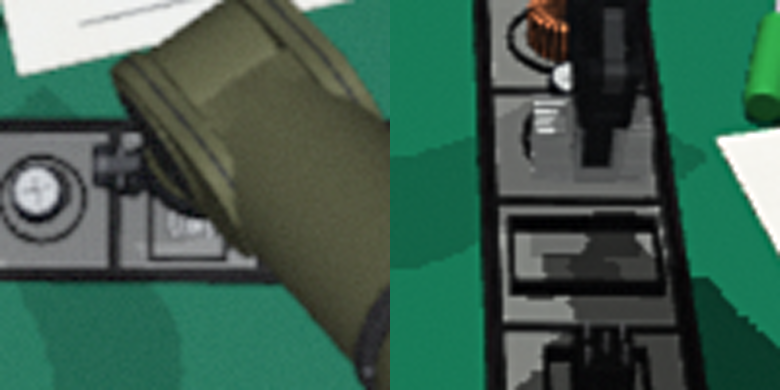

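Request:
servo_tool(motion=[{"x": -0.002, "y": 0, "z": 0.012, "rx": 0, "ry": 0, "rz": 0}, {"x": -0.002, "y": 0, "z": 0.03, "rx": 0, "ry": 0, "rz": 0}, {"x": -0.002, "y": 0, "z": 0.042, "rx": 0, "ry": 0, "rz": 0}, {"x": -0.002, "y": 0, "z": 0.048, "rx": 0, "ry": 0, "rz": 0}, {"x": -0.002, "y": 0, "z": 0.048, "rx": 0, "ry": 0, "rz": 0}])

```text
clock: 28.7
tcp_pos: [0.6365, -0.1072, 0.0438]
orientation: [-0.053, -3.138, -0.0]
force: [0.5, -0.2, -1.2]
opening: 0.0288
```

```bash
python3 go.py .636 -.1075 .0225 178;python3 look.py e5 320 163 335 250 40
```

```text
t 28.7 p [ 0.6365 -0.1072  0.0438] psi 178.07 f [ 0.5 -0.2 -1.2] open 0.0288 q [ 0.45  1.05 -0.7   1.6   0.87  0.83  0.92]
goal [0.636, -0.1075, 0.0225, 178.0] xyz [ 0.0005 -0.0003  0.0213] r/8deg [ 0.   -0.02  0.01]
```

View pics/e5.png

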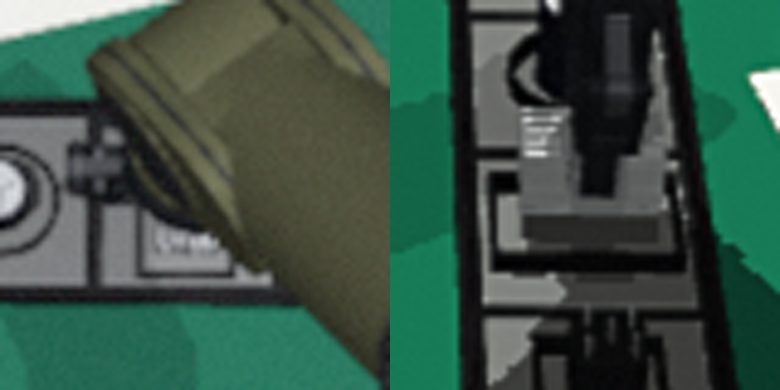

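Request:
servo_tool(motion=[{"x": 0, "y": 0, "z": 0.005, "rx": 0, "ry": 0, "rz": 0}, {"x": 0, "y": 0, "z": 0.01, "rx": 0, "ry": 0, "rz": 0}, {"x": 0, "y": 0, "z": 0.015, "rx": 0, "ry": 0, "rz": 0}, {"x": 0, "y": 0, "z": 0.018, "rx": 0, "ry": 0, "rz": 0}, {"x": 0, "y": 0, "z": 0.019, "rx": 0, "ry": 0, "rz": 0}, {"x": 0, "y": 0, "z": 0.02, "rx": 0, "ry": 0, "rz": 0}, {"x": 0, "y": 0, "z": 0.02, "rx": 0, "ry": 0, "rz": 0}])

```text
clock: 29.5
tcp_pos: [0.6377, -0.1072, 0.0255]
orientation: [0.053, 3.141, -0.0]
force: [0.4, 0.0, -0.7]
opening: 0.0292
```

```bash
python3 go.py .636 -.1075 .0225 178;python3 look.py e6 320 163 335 250 40
```

```text
t 29.5 p [ 0.6377 -0.1072  0.0255] psi 178.06 f [ 0.4  0.  -0.7] open 0.0292 q [ 0.45  1.08 -0.69  1.6   0.89  0.8   0.9 ]
goal [0.636, -0.1075, 0.0225, 178.0] xyz [ 0.0017 -0.0004  0.003 ] r/8deg [-0.    0.    0.01]
```

View pics/e6.png

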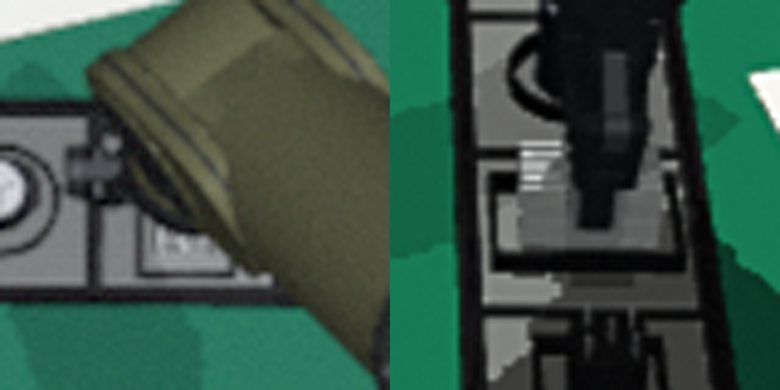

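Inside the pocket with gaps on both sides; fine lowering.

Request:
servo_tool(motion=[{"x": 0.001, "y": 0, "z": 0.001, "rx": 0, "ry": 0, "rz": 0}, {"x": 0.001, "y": 0, "z": 0.0015, "rx": 0, "ry": 0, "rz": 0}, {"x": 0.001, "y": 0, "z": 0.0015, "rx": 0, "ry": 0, "rz": 0}])

```text
clock: 29.9
tcp_pos: [0.6366, -0.1072, 0.024]
orientation: [-0.053, -3.141, 0.0]
force: [-0.0, -0.5, -1.4]
opening: 0.0293
```

Request:
servo_tool(motion=[{"x": 0, "y": 0, "z": 0.0005, "rx": 0, "ry": 0, "rz": 0}, {"x": 0, "y": 0, "z": 0.0008, "rx": 0, "ry": 0, "rz": 0}, {"x": 0, "y": 0, "z": 0.0008, "rx": 0, "ry": 0, "rz": 0}])

```text
clock: 30.2
tcp_pos: [0.6367, -0.1072, 0.0235]
orientation: [0.053, 3.141, -0.0]
force: [-1.7, 0.3, 1.6]
opening: 0.029
```

Request:
servo_tool(motion=[{"x": 0, "y": 0, "z": 0.0002, "rx": 0, "ry": 0, "rz": 0}, {"x": 0, "y": 0, "z": 0.0002, "rx": 0, "ry": 0, "rz": 0}])

```text
clock: 30.4
tcp_pos: [0.6366, -0.1072, 0.0234]
orientation: [0.053, 3.141, -0.0]
force: [-1.9, -1.1, 4.3]
opening: 0.0292
```

Request:
servo_tool(motion=[{"x": 0, "y": 0, "z": 0, "rx": 0, "ry": 0, "rz": 0}, {"x": 0, "y": 0, "z": 0, "rx": 0, "ry": 0, "rz": 0}, {"x": 0, "y": 0, "z": 0, "rx": 0, "ry": 0, "rz": 0}], gripper=0.05)

```text
clock: 30.7
tcp_pos: [0.6367, -0.1072, 0.0228]
orientation: [0.053, 3.141, 0.0]
force: [0.3, 0.6, 0.2]
opening: 0.0498
```

Request:
servo_tool(motion=[{"x": 0, "y": 0, "z": -0.01, "rx": 0, "ry": 0, "rz": 0}, {"x": 0, "y": 0, "z": -0.03, "rx": 0, "ry": 0, "rz": 0}, {"x": 0, "y": 0, "z": -0.06, "rx": 0, "ry": 0, "rz": 0}, {"x": 0, "y": 0, "z": -0.1, "rx": 0, "ry": 0, "rz": 0}, {"x": 0, "y": 0, "z": -0.12, "rx": 0, "ry": 0, "rz": 0}, {"x": 0, "y": 0, "z": -0.12, "rx": 0, "ry": 0, "rz": 0}])

```text
clock: 31.3
tcp_pos: [0.6395, -0.1064, 0.1487]
orientation: [0.053, 3.132, 0.001]
force: [0.3, -0.4, -0.9]
opening: 0.0503
```

Request:
servo_tool(motion=[{"x": 0.02, "y": 0.02, "z": -0.01, "rx": 0, "ry": 0, "rz": 0}, {"x": 0.05, "y": 0.05, "z": -0.02, "rx": 0, "ry": 0, "rz": 0}, {"x": 0.08, "y": 0.08, "z": -0.03, "rx": 0, "ry": 0, "rz": 0}, {"x": 0.11, "y": 0.11, "z": -0.04, "rx": 0, "ry": 0, "rz": 0}, {"x": 0.14, "y": 0.14, "z": -0.05, "rx": 0, "ry": 0, "rz": 0}, {"x": 0.16, "y": 0.17, "z": -0.06, "rx": 0, "ry": 0, "rz": 0}, {"x": 0.18, "y": 0.2, "z": -0.06, "rx": 0, "ry": 0, "rz": 0}, {"x": 0.2, "y": 0.23, "z": -0.06, "rx": 0, "ry": 0, "rz": 0}, {"x": 0.2, "y": 0.23, "z": -0.06, "rx": 0, "ry": 0, "rz": 0}, {"x": 0.2, "y": 0.23, "z": -0.06, "rx": 0, "ry": 0, "rz": 0}])

```text
clock: 32.3
tcp_pos: [0.4442, 0.1298, 0.2033]
orientation: [0.05, 3.141, -0.001]
force: [-0.0, -0.4, -0.3]
opening: 0.0499
```

```bash
python3 go.py
python3 - <<'E'
from station import vision
import cv2
for n in('top','side'):cv2.imwrite(f'pics/f_{n}.png',vision.read_camera(n)['color'][...,::-1])
E
python3 - <<'E'
import cv2,numpy as np
t=cv2.imread('pics/f_top.png');s=cv2.imread('pics/f_side.png')
a=cv2.resize(t[135:195,210:390],(798,266),interpolation=cv2.INTER_CUBIC)
cv2.imwrite('pics/f_t.png',a)
cv2.imwrite('pics/f_s.png',cv2.resize(s[170:325,280:390],(425,600),interpolation=cv2.INTER_CUBIC))
E
```

```text
t 32.3 p [0.4442 0.1298 0.2033] psi 178.19 f [-0.  -0.4 -0.3] open 0.0499 q [ 0.13  0.64 -0.83  2.05  0.69  0.76  0.41]
```

View pics/f_top.png

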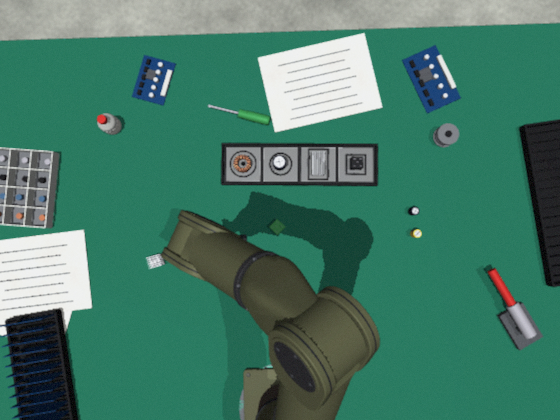

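View pics/f_t.png

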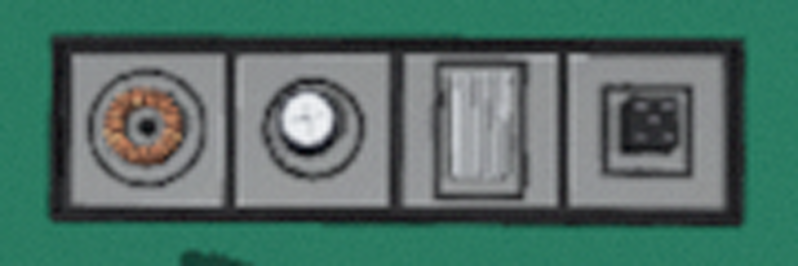

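View pics/f_s.png

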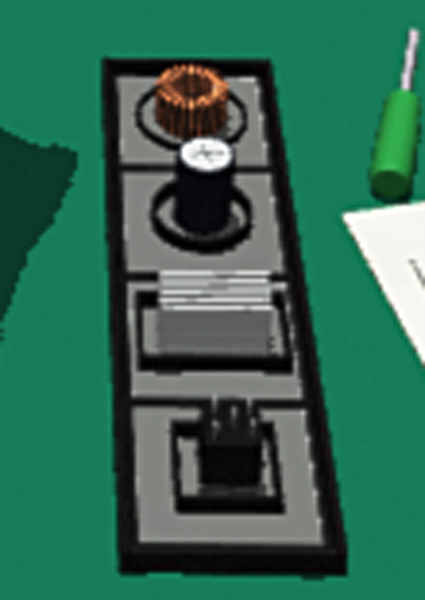

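All four parts are seated. The post (top view 243,163) shows in the choke bore, and there are gaps on all sides in the other pockets. The thin can (414,211), the yellow can (417,233), the green block and the short heatsink (155,261) haven't moved. Handing in.

```bash
python3 -c "
from station import ctrl
print(ctrl.sign_off())"
```

```text
the job is handed in; nothing more can be done
None
```

I placed the thick capacitor, copper choke, black relay and long heatsink in their inserts, in that order, and handed the job in at about 32 s of the 106 s allowed. I lowered each part in steps of 1 mm or less until it touched the floor. The highest contact force I read was about 6 N; I released there and backed off straight up.

- **Final pictures:** The last top and side pictures show all four parts upright in the right pockets with gaps all round, and the choke bore over its post. The thin capacitor, short heatsink, yellow can and green block are where they were, and the arm is clear of everything.
- **Disagreements:** My first move call was refused; a shorter one with every field filled in went through. The two cameras differed by up to about 3 mm on the parts' positions. The side view of the relay was unusable for measuring because the green block overlapped it, so I took the relay's position from the top view. Both were well within the pocket clearances.

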